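# Clamp a relay in its test carrier and send it through the tunnel flap

### The job

Put the two-pole relay into the metal carrier on the nest and let go, quarter-turn the carrier's cam fully clockwise so that the jaw clamps the relay, then lift the carrier onto the test tunnel's infeed ledge with its front stop towards the flap and let go of it. Then push it from behind through the spring flap until it rolls down the tunnel to the far end and the flap swings shut behind it. Keep the relay and the carrier upright and do not disturb the other things on the bench.

Things in the scene. Friction and masses are not known exactly. Their poses are not given: they have to be found in the camera images.
- relay: The relay: loose white block with stepped top, 60 long (x) x 36 wide (y) x 48 high, 0.14-0.28 kg, upright on the bench. Lower 36 mm full size; above it a nose 30 long, full 36 wide. Origin: centre of underside, z up. Either end may face the carrier's front. Near it, in the other of two places, stands a narrower (18), longer (80), taller (62) breaker.
- breaker: Bystander: white one-pole breaker 80 long (x) x 18 wide (y) x 62 high. Origin: centre of its underside. Leave it alone.
- carrier: Loose steel carrier, 140 long (x) x 52 wide (y), 0.5 kg, on the nest, underside 10 above the bench. Origin: centre of underside; +x its front, where a full-width stop (x 62..70) rises to z = 30. Base plate 8 thick; the relay stands on it. Two side walls x -20..62, y 22..26 either side, up to z = 22: lift by their outsides (52 apart) near x = 10, the loaded centre of mass.
- cam (a joint): Quarter-turn cam: 0 = open (bar crosswise, along the carrier's y), grows clockwise seen from above to 1.571 = clamped (bar along the carrier's x). Needs about 0.1 N m, stays where left. It drives the jaw.
- cam_grip (a point): On the upright cam axis, 46 behind the carrier's origin, 45 above its underside. The grip is a black upright bar 32 long x 8 thick, from 30 to 52 above the underside; nothing within 38 of the axis is higher than 30. The point turns with the cam; the bar's length is the point's y.
- nest: Fixed grey plastic block under the carrier, 36 wide, 10 high, with end lugs 15 high, 3 beyond each end of the carrier. Origin: centre of its underside; x along the carrier.
- port (a point): Sill centre in the port plane, at infeed ledge level, 65 above the bench. x = push direction into the tunnel, z up. The level ledge runs from x = -186 to 24, 100 wide. Lead-in cheeks 30 high start at x = -43, about 82 apart, closing to 70. Port 64 wide, 80 high; its frame and the roof end 87 above the sill. The fingers need not enter the port.
- flap (a joint): Port flap, a top-hung dark steel plate 76 high, 60 wide, closing the port: 0 = shut, grows as it swings inward to at most 1.45. A weak spring (below 0.5 N at its edge) shuts it.
- station: The fixed test tunnel, clear housing with grey frame, x = 0..277, up to 100 wide, then a tester head 190 high to x = 320. Origin on the bench 65 below port, same axes. Inside, from x = 35, free rollers slope down 14 degrees to an end wall at x = 265: a loaded carrier pushed until its origin passes about x = 35 tips and rolls down by itself, stopping near x = 190, in a few seconds.
- carrier_front (a point): On the carrier's front face, 70 ahead of its origin, 20 above its underside.
- contactor: Bystander: big contactor 75 x 45 x 80 high. Origin at its underside. Leave alone.
- screwdriver: Bystander: red-handled screwdriver lying on the bench, origin at its underside. Leave alone.
- rail_offcut: Bystander: steel mounting-rail offcut 150 x 37 x 8 lying on the bench. Leave alone.
- meter: Bystander: orange hand meter 150 x 75 x 35 lying on the bench. Leave alone.
- cutters: Bystander: orange-handled side cutters about 160 long lying on the bench. Leave alone.
- bay (a point): In the carrier, on its base plate (8 above its underside), 32 ahead of its origin: the place of the middle of the clamped relay's underside, lengthwise along the carrier. Bay 44 wide; open, the jaw's face (top 30 above the carrier's underside) is 39 behind this point, the front stop 30 ahead, so the relay goes in 0 to 9 behind it; the jaw then pushes it forward to the stop.
- carrier_rear (a point): Middle of the carrier's rear wall, its push face, 70 behind its origin, 20 above its underside. The wall is 52 wide, 8 thick and rises to 30 above the underside.
Not all that is in view belongs to the job. What is shaped like the relay but yellow is not meant.

How it is judged:
On the way, in this order (a step that is already met when the one before it is completed fails the run):
1. the relay stands in the open carrier, released (x of relay in the frame of carrier between 0.018 and 0.036 m and y of relay in the frame of carrier between -0.008 and 0.008 m and z of relay in the frame of carrier between 0.005 and 0.011 m and angle between the x axis of relay and the x axis of carrier, either way round below 0.15 rad and value of joint cam below 0.3 rad and contact force between the fingers and relay below 0.1 N), for 0.2 s.
2. the cam is turned home and the relay clamped against the front stop (x of relay in the frame of carrier between 0.028 and 0.036 m and y of relay in the frame of carrier between -0.008 and 0.008 m and z of relay in the frame of carrier between 0.005 and 0.011 m and angle between the x axis of relay and the x axis of carrier, either way round below 0.15 rad and value of joint cam above 1.4 rad), for 0.2 s.
3. the carrier stands on the infeed ledge outside the shut flap, front stop towards it, released (all of step 2 and x of carrier in the frame of port between -0.18 and -0.05 m and x of carrier_front in the frame of port between -0.12 and 0.03 m and y of carrier in the frame of port between -0.035 and 0.035 m and z of carrier in the frame of port between -0.004 and 0.004 m and angle between the x axis of carrier and the x axis of port, either way round below 0.3 rad and value of joint flap below 0.3 rad and contact force between the fingers and carrier below 0.1 N and contact force between the fingers and relay below 0.1 N), for 0.2 s.
4. the carrier goes through the port under the open flap, front first (value of joint flap above 0.6 rad and x of carrier_front in the frame of port above 0.05 m and x of carrier in the frame of port below 0.06 m), for 0.05 s.
At the end, for the whole second after the job is handed in: The carrier lies at rest at the tunnel's far end, front first (centre over 165 mm, front over 225 mm past the port plane), the flap is shut (0.08 rad), the cam home (over 1.4 rad) and the relay still clamped, 28 to 36 mm ahead of the carrier's origin and within 8 mm of its middle line (all of step 2 and x of carrier_front in the frame of port above 0.225 m and x of carrier in the frame of port above 0.165 m and y of carrier in the frame of port between -0.035 and 0.035 m and z of carrier in the frame of port below -0.015 m and value of joint flap below 0.08 rad and linear speed of carrier below 0.02 m/s); the robot touches nothing.
It fails at once if the relay is tipped over (more than 0.6 rad) (angle between relay's own z axis and vertical above 0.6 rad).
It fails at once if the carrier is tipped over (more than 0.6 rad) (angle between carrier's own z axis and vertical above 0.6 rad).
It fails at once if a bystander is moved more than 30 mm (distance of any of breaker, contactor, screwdriver, rail_offcut, meter, cutters from where it was at the start of the episode above 0.03 m).
It also fails if it takes over 72 s, if anything falls off the work surface, if the arm or the gripper's body presses on something with over 40 N, if the wrist force passes 120 N, or if a joint passes its speed limit or range.

### The arm

A 7-joint arm with a two-finger parallel gripper is mounted at the origin on the work surface. World frame = base frame: x ahead of the robot, y to its left, z up, the work surface at z = 0. Lengths are in m, angles in rad, forces in N, time in s.
With the tool pointing down it reaches from about 0.4 to 0.85 m from the base axis. Payload 10.4 kg.
Tool frame: the origin (TCP) lies at the very end of the fingers, on their centre line; the grasp point (between the pads) lies 19 mm behind it; y points along the fingers, z is the direction in which the jaws open and shut, and the axes are right-handed (so a half turn about y gives the same grasp; the last joint's range is limited). The gripper opens to 85 mm and grips with 20 to 120 N. Pads are 22 mm wide; open, the fingers measure 114 mm over their backs; the gripper's body (76 mm by 85 mm) begins 54 mm behind the grasp point. The pads swing forward as they close: fully open they stand 13 mm farther back than shut.
Start: joints at [1.305, 0.332, -0.065, 1.46, 0.022, 1.35, -0.088], TCP at [0.15, -0.607, 0.231] pointing down, gripper open.
Joint ranges: [-2.6, 2.6], [-0.5, 2.12], [-1.47, 1.34], [0.16, 2.42], [-1.27, 4.41], [0.06, 2.06], [-2.6, 2.6]. Speed limits (rad/s): [2.22, 2.22, 2.79, 2.79, 3.14, 3.14, 3.14].

### API

Orientations are given as a unit quaternion [x, y, z, w].
In Python, from workcell import manip gives the robot as it stands.
- The arm moves only by the tool arm_command, never from a script. Its argument "commands" is a list that holds one entry, the list of rows, each a list of 6 numbers: the shift along the world's x, y, z in cm, then the turn, a rotation vector about the world's x, y, z in degrees. A call has 1 to 20 rows; each row is the pose to reach, as a shift and turn from the pose commanded when the call began; what a row does not reach only later rows make up. A row lasts 1/10 s, in which the tool goes at most 50 mm and 8.59 degrees, less where a joint would pass 70% of its speed; a pose out of reach is approached as far as the arm can. A call with a gripper value outside its range is refused whole. "claw" is the finger opening in cm, from 0 to 8.54, set as the call begins (left out, the last holds). The fingers move at their own pace and stop on an object; "newtons" is the grip in N (left out, the last holds). Time passes only in rows, so rows that repeat a pose let the fingers close. It gives the time, the measured TCP pose, the force and the opening at its end, in the units of the state.
- manip.get_obs(): the state, without advancing time (a new reading comes with each control period).
- manip.camera(name): name is "scene" or "top" or "wrist"; returns a dict with "pixels" (480x640x3 uint8, blue, green, red), "depth" (480x640 float32, m along the optical axis (not along the pixel's ray), 0 where there is no reading), "K" (3x3 intrinsics, pixels), "rvec" (rotation vector, rad) and "tvec" (3), from world to camera coordinates, as OpenCV has them. Camera axes: x right, y down, z forward; pixel columns grow to the right and rows downward; lengths in m; the calibration is good to about 2 mm. A picture is of the moment at which its call begins.
- manip.hand_in(): hands the job in, once; it reports no verdict.
Trained networks look in the newest picture that a camera, given by its name, has taken for a name from the list of things; names that differ only in an ending like _2 or _b are one class to them, and where a whole thing is asked for, a point or a joint stands for the part that bears it (a point fixed in the world has none). Each returns a list of dicts, best first, with "p" (0 to 1); they miss things now and then, are a little off and sometimes report something else, mostly with a low value. They report only what shows in the picture. A call takes as long as a camera call. They do not tell look-alikes from the thing itself.
- manip.masks_of(camera, thing): "mask" (480x640 bool, what is visible of it) and "bbox" ([left, top, right, bottom] in pixels, round what is visible of it).
The state is a dict: "clock": time; "joint_pos": joint angles; "joint_velocities": joint speeds; "tau": joint torques, N m; "position": TCP position; "ee_rot": TCP orientation; "ft_force": force on the tool from outside, world axes, zero at the start; "torque": the same for the moment, N m; "grip_width": opening from 0.0 (shut) to 1.0 (fully open).
Only numpy, scipy, OpenCV 4.12 (cv2) and the standard library are available. Lean on these libraries where they do the work, as an engineer would, in place of code of your own. Each camera call takes 0.05 s, during which the arm holds its last target.

## Working session

There is one attempt and no reset: what is moved stays moved. The work goes in short steps, Python scripts to look and compute and a tool call to move; the robot and the scene stay as the last step left them, time stands still between calls to the robot, and variables do not carry over. Pictures are saved under pics/ and viewed, and the job is handed in when it is done.

Besides the shell and the picture viewer there is one more tool, called after "Call:" by a JSON object that holds its "name" and its "arguments". arm_command: Moves the arm, as the interface text tells. Its arguments: {"type":"object","properties":{"commands":{"type":"array"},"claw":{"type":"number"},"newtons":{"type":"number"}},"required":["commands"]}

```bash
mkdir -p pics; ls
cat > h.py <<'E'
import numpy as np, cv2
from workcell import manip
def cam(n):
    c=manip.camera(n); return c
def RT(c):
    R=cv2.Rodrigues(np.array(c["rvec"],float))[0]; return R,np.array(c["tvec"],float).reshape(3)
def cloud(c):
    R,t=RT(c); K=np.array(c["K"]); d=c["depth"]
    v,u=np.mgrid[0:480,0:640]
    p=np.stack([(u-K[0,2])/K[0,0]*d,(v-K[1,2])/K[1,1]*d,d],-1)
    w=(p-t)@R
    w[d<=0]=np.nan
    return w
def proj(c,P):
    return cv2.projectPoints(np.atleast_2d(np.array(P,float)),np.array(c["rvec"],float),np.array(c["tvec"],float),np.array(c["K"],float),None)[0][:,0]
E
python3 - <<'E'
from h import *
o=manip.get_obs(); print({k:np.round(v,3) for k,v in o.items()})
for n in ["scene","top","wrist"]:
    c=cam(n); cv2.imwrite(f"pics/{n}0.png",c["pixels"]); R,t=RT(c); print(n,np.round(-R.T@t,3),np.round(R,2).tolist(), np.round(np.array(c["K"]),1).tolist())
E
```

```text
pics
{'clock': np.float64(0.0), 'joint_pos': array([ 1.305,  0.333, -0.065,  1.461,  0.022,  1.35 , -0.088]), 'joint_velocities': array([ 0.002, -0.001,  0.   ,  0.001,  0.001,  0.   , -0.001]), 'tau': array([ 1.0000e-03, -6.2545e+01,  5.0000e-02, -3.9161e+01,  1.6000e-02,
        1.0000e-02,  0.0000e+00]), 'position': array([ 0.15 , -0.606,  0.231]), 'ee_rot': array([-0.086,  0.702, -0.701,  0.086]), 'ft_force': array([-0.969,  0.047,  0.102]), 'torque': array([-0.011, -0.011,  0.007]), 'grip_width': np.float64(1.003)}
scene [0.962 0.725 0.735] [[-0.85, 0.52, -0.02], [0.31, 0.47, -0.83], [-0.42, -0.71, -0.56]] [[487.9, 0.0, 323.0], [0.0, 487.9, 240.1], [0.0, 0.0, 1.0]]
top [ 0.342 -0.079  1.365] [[0.03, -1.0, 0.0], [-0.99, -0.03, -0.14], [0.14, 0.0, -0.99]] [[548.9, 0.0, 327.0], [0.0, 548.9, 238.5], [0.0, 0.0, 1.0]]
wrist [ 0.222 -0.589  0.374] [[0.24, -0.97, -0.0], [-0.93, -0.23, 0.29], [-0.28, -0.07, -0.96]] [[417.7, 0.0, 318.1], [0.0, 417.7, 240.5], [0.0, 0.0, 1.0]]
```

View pics/scene0.png

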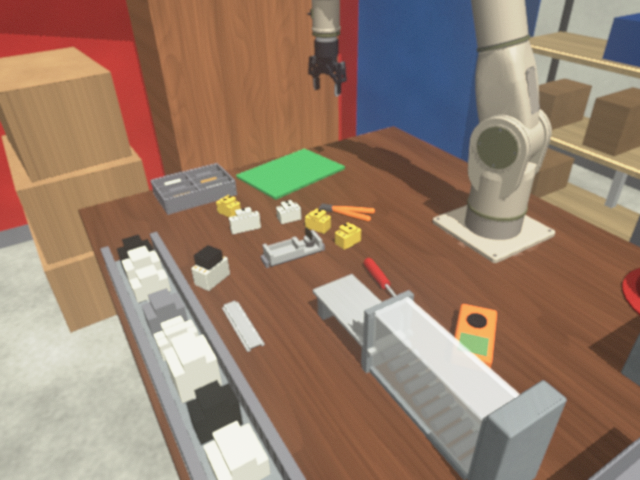

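View pics/top0.png

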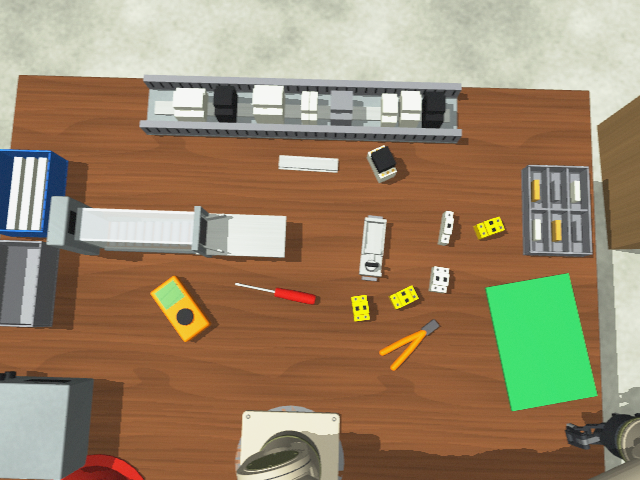

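Run:
```python
from h import *
c=cam("top"); W=cloud(c)
for th in ["relay","breaker","carrier","cam","nest","flap","station","contactor","screwdriver","rail_offcut","meter","cutters"]:
    for m in manip.masks_of("top",th)[:3]:
        k=m["mask"]; P=W[k]; P=P[~np.isnan(P[:,0])]
        print(th,round(m["p"],2),np.round(m["bbox"]).tolist(),np.round(np.median(P,0),3),"zmax",np.round(np.percentile(P[:,2],98),3))
```

```text
relay 0.95 [352.0, 295.0, 371.0, 323.0] [ 0.367 -0.161  0.043] zmax 0.052
relay 0.93 [393.0, 286.0, 421.0, 308.0] [ 0.394 -0.265  0.04 ] zmax 0.052
relay 0.89 [474.0, 218.0, 502.0, 241.0] [ 0.57  -0.471  0.039] zmax 0.053
breaker 0.72 [439.0, 212.0, 454.0, 244.0] [ 0.563 -0.365  0.045] zmax 0.067
carrier 0.82 [363.0, 216.0, 386.0, 278.0] [ 0.516 -0.189  0.021] zmax 0.061
carrier 0.45 [433.0, 267.0, 450.0, 294.0] [ 0.439 -0.35   0.039] zmax 0.052
cam 0.55 [364.0, 261.0, 377.0, 275.0] [ 0.468 -0.186  0.046] zmax 0.065
nest 0.55 [364.0, 215.0, 381.0, 285.0] [ 0.442 -0.19   0.013] zmax 0.035
flap 0.59 [367.0, 144.0, 397.0, 182.0] [ 0.717 -0.206  0.074] zmax 0.084
flap 0.47 [199.0, 218.0, 206.0, 246.0] [0.531 0.212 0.098] zmax 0.13
station 0.61 [50.0, 198.0, 286.0, 257.0] [0.525 0.298 0.146] zmax 0.19
station 0.53 [360.0, 218.0, 390.0, 279.0] [ 0.516 -0.189  0.021] zmax 0.061
contactor 0.96 [368.0, 143.0, 394.0, 182.0] [ 0.717 -0.207  0.075] zmax 0.084
contactor 0.16 [238.0, 283.0, 315.0, 304.0] [0.394 0.007 0.021] zmax 0.029
screwdriver 0.82 [236.0, 285.0, 314.0, 306.0] [0.394 0.008 0.021] zmax 0.029
rail_offcut 0.74 [279.0, 155.0, 338.0, 175.0] [ 0.728 -0.022  0.006] zmax 0.013
rail_offcut 0.73 [43.0, 197.0, 288.0, 260.0] [0.525 0.296 0.146] zmax 0.19
meter 0.71 [150.0, 276.0, 212.0, 340.0] [0.353 0.269 0.034] zmax 0.043
cutters 0.71 [381.0, 316.0, 436.0, 368.0] [ 0.287 -0.285  0.014] zmax 0.02
cutters 0.54 [150.0, 277.0, 211.0, 340.0] [0.352 0.269 0.034] zmax 0.043
```

Top view: the white blocks are at (440,280) and (447,228). The first is short and wide with zmax 0.05, so it looks like the relay. The second is narrow and long with zmax 0.067, so it looks like the breaker. The yellow look-alikes at (361,308), (404,297) and (489,228) are out. I'll enlarge to confirm and fit the poses.

Run:
```python
from h import *
c=cam("top"); W=cloud(c); im=c["pixels"]
cr=cv2.resize(im[200:330,340:520],None,fx=4.4,fy=4.4,interpolation=cv2.INTER_CUBIC); cv2.imwrite("pics/crop1.png",cr)
# bench level
b=W[300:320,450:480].reshape(-1,3); print("bench z",np.nanmedian(b[:,2]))
def rect(box,zlo,zhi,name):
    l,t,r,bb=box; P=W[t:bb,l:r].reshape(-1,3); P=P[(P[:,2]>zlo)&(P[:,2]<zhi)]
    q=cv2.minAreaRect((P[:,:2]*1000).astype(np.float32)); print(name,len(P),np.round(q[0],1),np.round(q[1],1),round(q[2],1),"z",np.round(np.percentile(P[:,2],[5,50,95]),4))
rect((428,262,456,300),.03,.09,"white A all")
rect((428,262,456,300),.045,.09,"white A top")
rect((434,205,460,250),.03,.09,"white B all")
rect((434,205,460,250),.055,.09,"white B top")
rect((355,208,392,285),.012,.09,"carrier")
rect((355,208,392,285),.045,.09,"cam")
rect((205,205,295,262),.055,.08,"ledge")
rect((190,200,212,255),.12,.17,"frame")
```

```text
bench z -9.27111651246947e-05
white A all 392 [ 440.1 -353.2] [36.9 60.3] 82.1 z [0.0326 0.0412 0.0516]
white A top 163 [ 440.1 -353.2] [36.3 30. ] 82.5 z [0.0455 0.0485 0.0527]
white B all 300 [ 567.9 -369. ] [19.3 79.8] 81.0 z [0.0357 0.0487 0.0645]
white B top 135 [ 567.9 -369.2] [18.9 40.8] 81.1 z [0.0569 0.0611 0.0663]
carrier 1302 [ 515.8 -189.9] [ 52.8 162.2] 85.4 z [0.0139 0.0206 0.045 ]
cam 65 [ 522.3 -187.7] [ 30.7 121.1] 87.2 z [0.0454 0.0601 0.0656]
ledge 3229 [531.  118.1] [189.5 101.3] 89.8 z [0.0599 0.0644 0.0691]
frame 520 [531.5 221.7] [ 26.  100.4] 89.8 z [0.1252 0.1495 0.1542]
```

View pics/crop1.png

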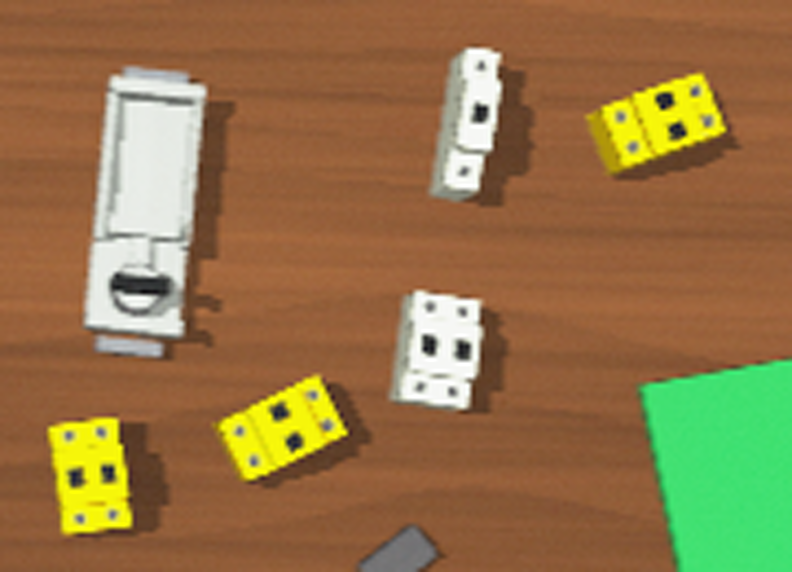

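The crop confirms it. The relay is the white block at (440,280): 60x36 with a short nose, centre (0.440,-0.353), yaw about -8°. The breaker is the narrow one at (447,228). Next I'll move the wrist over the relay for a finer look.

Call:
{"name": "arm_command", "arguments": {"commands": [[[15,12,1,0,0,-11],[29,25,0,0,0,-22],[29,25,0,0,0,-22],[29,25,0,0,0,-22],[29,25,0,0,0,-22],[29,25,0,0,0,-22],[29,25,0,0,0,-22],[29,25,0,0,0,-22],[29,25,0,0,0,-22],[29,25,0,0,0,-22],[29,25,0,0,0,-22],[29,25,0,0,0,-22]]], "claw": 6.5}}

```text
clock: 2.05
position: [0.4391, -0.358, 0.2313]
ee_rot: [-0.051, -0.705, 0.705, 0.051]
ft_force: [-0.3, 0.7, -0.1]
grip_width: 0.767
```

```bash
cat >> h.py <<'E'
from scipy.spatial.transform import Rotation as Ro
def tool():
    o=manip.get_obs(); R=Ro.from_quat(o["ee_rot"]).as_matrix()
    print("t",round(float(o["clock"]),2),"tcp",np.round(o["position"],4),"jaw yaw",np.round(np.degrees(np.arctan2(R[1,2],R[0,2])),2),"tooly",np.round(R[:,1],3),"j",np.round(o["joint_pos"],2),"F",np.round(o["ft_force"],2),"w",np.round(o["grip_width"],3))
    return o
def rect(W,M,name):
    P=W[M]; P=P[~np.isnan(P[:,0])]
    q=cv2.minAreaRect((P[:,:2]*1000).astype(np.float32)); print(name,len(P),np.round(q[0],1),np.round(q[1],1),round(q[2],1),"z",np.round(np.percentile(P[:,2],[5,50,95]),4)); return q
E
python3 - <<'E'
from h import *
tool()
c=cam("wrist"); cv2.imwrite("pics/w1.png",c["pixels"])
W=cloud(c); print(np.nanmedian(W[...,2]))
near=lambda x,y,r:(np.hypot(W[...,0]-x,W[...,1]-y)<r)
rect(W,near(.44,-.353,.05)&(W[...,2]>.03)&(W[...,2]<.07),"relay")
rect(W,near(.44,-.353,.05)&(W[...,2]>.044)&(W[...,2]<.07),"nose")
for m in manip.masks_of("wrist","relay"):
    print(m["p"],m["bbox"])
E
```

```text
t 2.05 tcp [ 0.4391 -0.358   0.2313] jaw yaw -98.24 tooly [-0. -0. -1.] j [ 0.83  0.22 -0.26  1.61  0.06  1.32 -1.16] F [-0.35  0.74 -0.12] w 0.767
0.001674289366739068
relay 3191 [ 441.3 -351.2] [36.  60.1] 82.8 z [0.0358 0.0469 0.0506]
nose 1675 [ 441.4 -351.1] [35.9 30.2] 82.7 z [0.047  0.0483 0.0511]
0.98 [286.7, 166.0, 334.2, 241.3]
0.87 [398.0, 0.0, 497.8, 57.2]
0.67 [75.4, 269.6, 157.5, 350.1]
0.66 [181.7, 228.6, 265.2, 304.3]
```

View pics/w1.png

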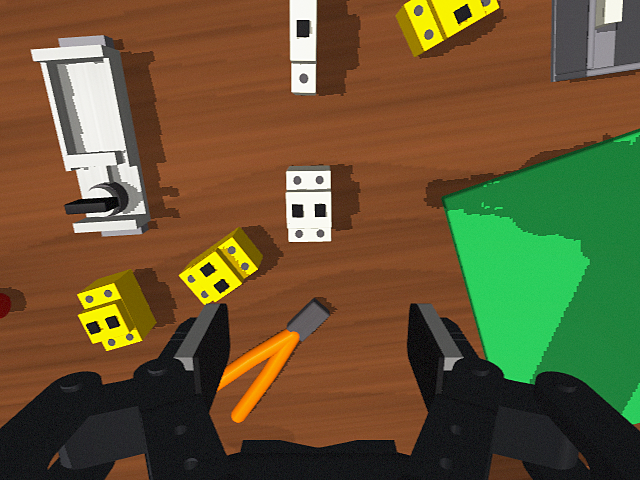

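Wrist view: relay at (308,204), cleanly visible, with the jaws nearly aligned to it. I'll check the clearance to the yellow block and fit the carrier from this view too.

Run:
```python
from h import *
c=cam("wrist"); W=cloud(c)
a=np.radians(-7.2); ux=np.array([np.cos(a),np.sin(a)]); uy=np.array([-ux[1],ux[0]])
hs=cv2.cvtColor(c["pixels"],cv2.COLOR_BGR2HSV); Y=(hs[...,0]>22)&(hs[...,0]<35)&(hs[...,1]>150)
P=W[Y]; P=P[(P[:,2]>.01)&(P[:,2]<.07)]
d=P[:,:2]-[.4413,-.3512]; X=d@ux; Yv=d@uy
for xlo in (-.03,-.02,-.012): print(xlo, [round(float(v),4) for v in (Yv[(X>xlo)&(X<.05)&(Yv<.2)&(Yv>0)].min() if ((X>xlo)&(Yv>0)&(X<.05)).any() else 9,)])
r=lambda M,n:rect(W,M,n)
z=W[...,2]; near=lambda x,y,r:(np.hypot(W[...,0]-x,W[...,1]-y)<r)
r(near(.516,-.19,.095)&(z>.026)&(z<.09),"carrier above 26")
r(near(.470,-.186,.03)&(z>.05),"cam bar")
```

```text
-0.03 [0.0614]
-0.02 [0.1538]
-0.012 [0.1538]
carrier above 26 6332 [ 516.2 -187.5] [ 53.6 140.3] 85.3 z [0.0275 0.0389 0.062 ]
cam bar 599 [ 470.5 -184.1] [32.6  8.4] 85.8 z [0.0522 0.0621 0.0636]
```

Call:
{"name": "arm_command", "arguments": {"commands": [[[0.2,0.7,-4,0,0,1],[0.2,0.7,-8,0,0,1],[0.2,0.7,-12,0,0,1],[0.2,0.7,-15,0,0,1],[0.2,0.7,-15,0,0,1],[0.2,0.7,-17,0,0,1],[0.2,0.7,-19,0,0,1],[0.2,0.7,-21,0,0,1],[0.2,0.7,-21,0,0,1],[0.2,0.7,-21,0,0,1]]], "claw": 5.2}}

```text
clock: 3.2
position: [0.4429, -0.3503, 0.023]
ee_rot: [-0.044, -0.705, 0.706, 0.043]
ft_force: [0.6, 0.4, 0.2]
grip_width: 0.609
```

Run:
```python
from h import *
tool()
c=cam("wrist"); cv2.imwrite("pics/w2.png",c["pixels"])
```

```text
t 3.2 tcp [ 0.4429 -0.3503  0.023 ] jaw yaw -97.11 tooly [ 0.001 -0.001 -1.   ] j [ 0.8   0.42 -0.25  1.82  0.13  0.91 -1.21] F [0.65 0.39 0.25] w 0.609
```

View pics/w2.png

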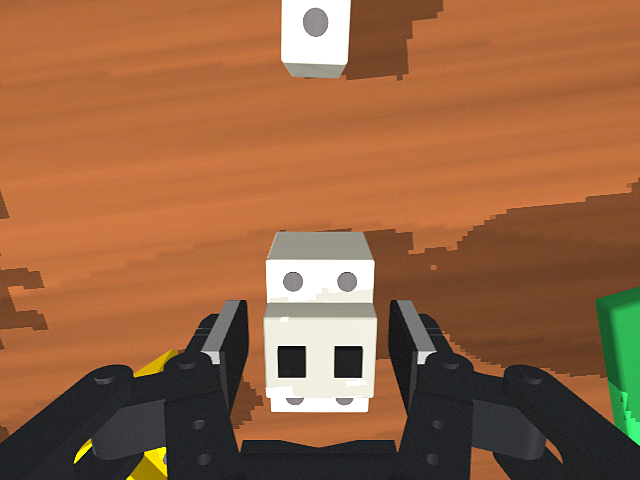

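The relay sits centred between the pads at (320,350). Now I close and lift.

Call:
{"name": "arm_command", "arguments": {"commands": [[[0,0,0,0,0,0],[0,0,0,0,0,0],[0,0,0,0,0,0],[0,0,0,0,0,0],[0,0,0,0,0,0],[0,0,0,0,0,0],[0,0,2,0,0,0],[0,0,5,0,0,0],[0,0,9,0,0,0],[0,0,9,0,0,0],[0,0,9,0,0,0]]], "claw": 2.5, "newtons": 40}}

```text
clock: 4.35
position: [0.4427, -0.3501, 0.1125]
ee_rot: [-0.044, -0.705, 0.706, 0.043]
ft_force: [-0.6, 1.2, -3.4]
grip_width: 0.411
```

Run:
```python
from h import *
o=tool()
c=cam("wrist"); cv2.imwrite("pics/w3.png",c["pixels"])
W=cloud(c); z=W[...,2]; x,y=o["position"][:2]
near=lambda x,y,r:(np.hypot(W[...,0]-x,W[...,1]-y)<r)
U=np.zeros(z.shape,bool); U[200:420,262:380]=1
hs=cv2.cvtColor(c["pixels"],cv2.COLOR_BGR2HSV); U&=hs[...,2]>90
rect(W,U&near(x,y,.05)&(z>.06),"relay held")
rect(W,U&near(x,y,.05)&(z>.133),"nose")
a=np.radians(-4.7);u=np.array([np.cos(a),np.sin(a)]); p=np.array([.5162,-.1875])+.028*u; print("target relay xy",p,"delta tcp",p-o["position"][:2])
```

```text
t 4.35 tcp [ 0.4427 -0.3501  0.1125] jaw yaw -97.09 tooly [ 0.002 -0.002 -1.   ] j [ 0.82  0.31 -0.27  1.76  0.09  1.08 -1.18] F [-0.57  1.2  -3.45] w 0.411
relay held 16981 [ 441.1 -351.2] [41.4 60.7] 83.5 z [0.1041 0.1277 0.1381]
nose 7698 [ 441.1 -350.8] [37.3 31. ] 82.6 z [0.1354 0.1374 0.1384]
target relay xy [ 0.54410585 -0.18979428] delta tcp [0.10145232 0.16026021]
```

View pics/w3.png

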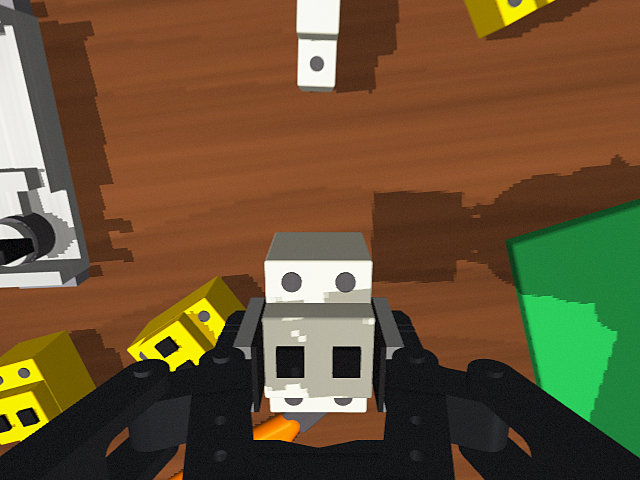

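Held: relay at (318,340), level and lifted. Now I carry it above the bay and re-measure the carrier from there.

Call:
{"name": "arm_command", "arguments": {"commands": [[[3,5,2,0,0,1],[6,9,2,0,0,2],[8.5,13,2,0,0,2.4],[10.2,16.1,2,0,0,2.4],[10.2,16.1,1,0,0,2.4],[10.2,16.1,1,0,0,2.4],[10.2,16.1,1,0,0,2.4],[10.2,16.1,1,0,0,2.4]]]}}

```text
clock: 5.2
position: [0.5435, -0.1902, 0.1211]
ee_rot: [-0.029, -0.706, 0.707, 0.03]
ft_force: [-0.1, 0.1, -2.8]
grip_width: 0.412
```

Run:
```python
from h import *
o=tool()
c=cam("wrist"); cv2.imwrite("pics/w4.png",c["pixels"])
W=cloud(c); z=W[...,2]
near=lambda x,y,r:(np.hypot(W[...,0]-x,W[...,1]-y)<r)
rect(W,near(.516,-.19,.095)&(z>.027)&(z<.066),"carrier visible")
a=np.radians(-4.7);u=np.array([np.cos(a),np.sin(a)]); v=np.array([-u[1],u[0]])
d=W[...,:2]-[.5162,-.1875]; X=d@u; Y=d@v
m=(z>.036)&(z<.045)&(X>.05)&(X<.085)&(abs(Y)<.04)
print("stop",m.sum(),np.percentile(X[m],[1,99]),np.percentile(Y[m],[1,99]))
m=(z>.05)&(z<.07)&(X<-.02)&(abs(Y)<.03)
print("bar",m.sum(),np.percentile(X[m],[2,98]) if m.any() else 0,np.percentile(Y[m],[2,98]) if m.any() else 0)
t=o["position"][:2]-[.5162,-.1875]; print("tcp in carrier",t@u,t@v)
m=(z>.12)&near(o["position"][0],o["position"][1],.05); 
U=np.zeros(z.shape,bool); U[200:420,262:380]=1
hs=cv2.cvtColor(c["pixels"],cv2.COLOR_BGR2HSV); U&=hs[...,2]>90
rect(W,U&m&(z>.14),"nose")
```

```text
t 5.2 tcp [ 0.5435 -0.1902  0.1211] jaw yaw -94.83 tooly [-0.001 -0.    -1.   ] j [ 0.57  0.34 -0.37  1.71  0.13  1.12 -1.5 ] F [-0.14  0.09 -2.82] w 0.412
carrier visible 2425 [ 567.1 -191.2] [52.1 38.6] 85.4 z [0.0298 0.0401 0.0415]
stop 1538 [0.06232035 0.0702057 ] [-0.02494014  0.02592005]
bar 0 0 0
tcp in carrier 0.02741135769957049 -0.000489838015631728
nose 7996 [ 542.1 -191.4] [38.3 31.6] 86.5 z [0.1426 0.146  0.147 ]
```

View pics/w4.png

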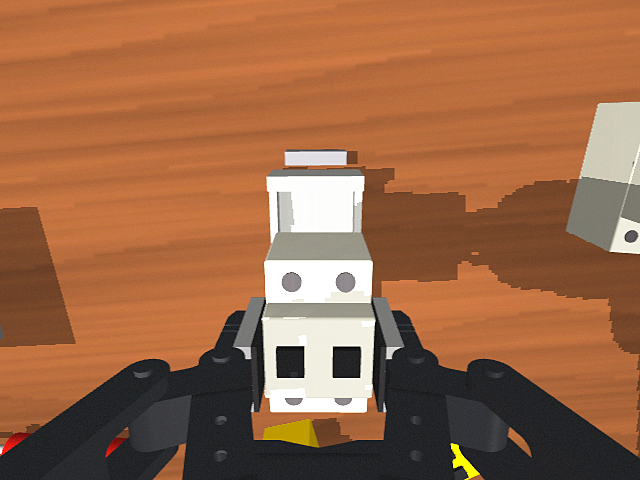

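In camera terms the relay is about 1.5 mm right of the bay centre and about 26 mm ahead of the origin. I'll shift it +1.5 mm in both x and y, then lower.

Call:
{"name": "arm_command", "arguments": {"commands": [[[0.15,0.15,-1,0,0,0.2],[0.15,0.15,-3,0,0,0.2],[0.15,0.15,-5,0,0,0.2],[0.15,0.15,-6,0,0,0.2],[0.15,0.15,-6.8,0,0,0.2],[0.15,0.15,-7.4,0,0,0.2],[0.15,0.15,-7.8,0,0,0.2],[0.15,0.15,-7.9,0,0,0.2],[0.15,0.15,-7.9,0,0,0.2],[0.15,0.15,-7.9,0,0,0.2]]]}}

```text
clock: 6.25
position: [0.5461, -0.1872, 0.0428]
ee_rot: [-0.028, -0.706, 0.707, 0.027]
ft_force: [-0.4, -0.6, -2.5]
grip_width: 0.414
```

Run:
```python
from h import *
o=tool()
c=cam("wrist"); cv2.imwrite("pics/w5.png",c["pixels"])
```

```text
t 6.25 tcp [ 0.5461 -0.1872  0.0428] jaw yaw -94.49 tooly [ 0.001 -0.    -1.   ] j [ 0.55  0.43 -0.36  1.77  0.18  0.97 -1.53] F [-0.45 -0.57 -2.5 ] w 0.414
```

View pics/w5.png

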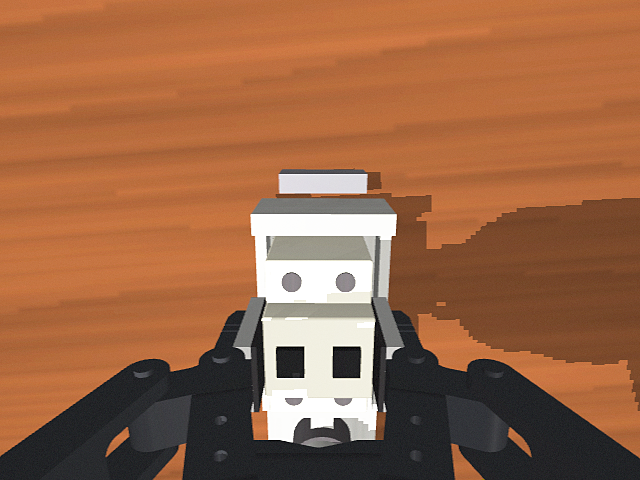

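Stop spans u=251–396 (centre 323) and the relay 266–373 (centre 319), so the relay needs a small shift back in y. Then lower the last 2–3 mm.

Call:
{"name": "arm_command", "arguments": {"commands": [[[-0.1,-0.15,0,0,0,0],[-0.1,-0.15,0,0,0,0],[-0.1,-0.15,-0.1,0,0,0],[-0.1,-0.15,-0.2,0,0,0],[-0.1,-0.15,-0.2,0,0,0],[-0.1,-0.15,-0.2,0,0,0]]]}}

```text
clock: 6.9
position: [0.5449, -0.1888, 0.0412]
ee_rot: [-0.028, -0.706, 0.707, 0.028]
ft_force: [-4.4, 0.4, 7.0]
grip_width: 0.408
```

Run:
```python
from h import *
o=tool()
```

```text
t 6.9 tcp [ 0.5449 -0.1888  0.0412] jaw yaw -94.49 tooly [ 0. -0. -1.] j [ 0.55  0.43 -0.36  1.77  0.18  0.97 -1.53] F [-4.35  0.42  7.03] w 0.408
```

Contact at TCP z=0.041, where the base plate is expected. Release and rise.

Call:
{"name": "arm_command", "arguments": {"commands": [[[0,0,0,0,0,0],[0,0,0,0,0,0],[0,0,0,0,0,0],[0,0,0,0,0,0],[0,0,1,0,0,0],[0,0,3,0,0,0],[0,0,7,0,0,0],[-3,0,9,0,0,0],[-6,0,10,0,0,0],[-9,0,10,0,0,0],[-9,0,10,0,0,0],[-9,0,10,0,0,0]]], "claw": 5}}

```text
clock: 8.1
position: [0.4549, -0.1889, 0.1413]
ee_rot: [-0.028, -0.706, 0.707, 0.027]
ft_force: [0.2, -0.3, -0.7]
grip_width: 0.583
```

Run:
```python
from h import *
o=tool()
c=cam("wrist"); cv2.imwrite("pics/w6.png",c["pixels"])
W=cloud(c); z=W[...,2]
C=np.array([.5162,-.1875])
a=np.radians(-4.7);u=np.array([np.cos(a),np.sin(a)]); v=np.array([-u[1],u[0]])
d=W[...,:2]-C; X=d@u; Y=d@v
def ext(m,n): print(n,m.sum(),"X",np.round(np.percentile(X[m],[1,99])*1000,1),"Y",np.round(np.percentile(Y[m],[1,99])*1000,1),"z",np.round(np.median(z[m]),4))
ext((z>.036)&(z<.045)&(X>.0585)&(X<.085)&(abs(Y)<.04),"stop")
nose=(z>.06)&(z<.075)&(X>-.005)&(X<.08)&(abs(Y)<.03); ext(nose,"nose"); rect(W,nose,"nose")
ext((z>.05)&(z<.057)&(X>-.01)&(X<.08)&(abs(Y)<.03),"body")
ext((z>.05)&(z<.075)&(X>-.08)&(X<-.02)&(abs(Y)<.03),"bar")
```

```text
t 8.1 tcp [ 0.4549 -0.1889  0.1413] jaw yaw -94.52 tooly [ 0.001 -0.001 -1.   ] j [ 0.66  0.14 -0.38  1.9   0.06  1.11 -1.4 ] F [ 0.17 -0.3  -0.68] w 0.583
stop 1888 X [61.9 70.1] Y [-25.  26.] z 0.0406
nose 4714 X [12.2 41.7] Y [-17.   18.1] z 0.0663
nose 4714 [ 543.2 -189.1] [36.2 29.9] 85.5 z [0.065  0.0663 0.0691]
body 3983 X [-2.9 56.5] Y [-17.   18.1] z 0.0548
bar 1079 X [-49.5 -41.6] Y [-15.5  15.8] z 0.0623
```

View pics/w6.png

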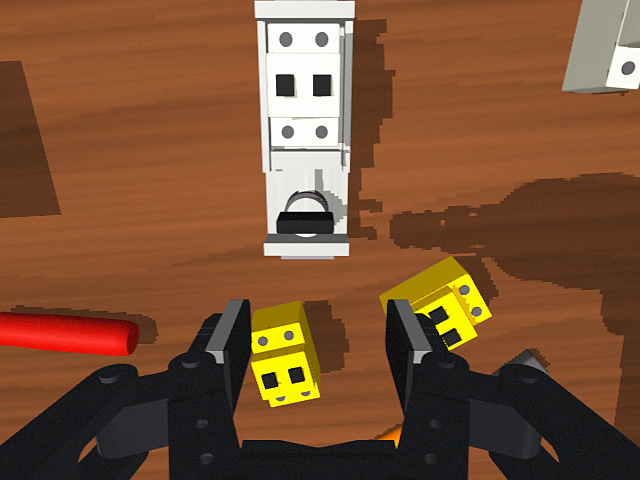

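Relay measured in the carrier: X=27, Y=0.5, underside at 18 mm. It is released and in place. The cam bar is crosswise at (305,222). Now rotate +90° over the cam.

Call:
{"name": "arm_command", "arguments": {"commands": [[[0.5,0.2,0,0,0,8],[1,0.4,0,0,0,16],[1.7,0.5,0,0,0,24],[1.7,0.5,0,0,0,32],[1.7,0.5,0,0,0,40],[1.7,0.5,0,0,0,48],[1.7,0.5,0,0,0,56],[1.7,0.5,0,0,0,64],[1.7,0.5,-1,0,0,72],[1.7,0.5,-2,0,0,80],[1.7,0.5,-3,0,0,88],[1.7,0.5,-4,0,0,89.8],[1.7,0.5,-4,0,0,89.8],[1.7,0.5,-4,0,0,89.8],[1.7,0.5,-4,0,0,89.8],[1.7,0.5,-4,0,0,89.8]]], "claw": 3.6}}

```text
clock: 9.75
position: [0.4722, -0.1837, 0.1009]
ee_rot: [0.479, -0.52, 0.521, -0.479]
ft_force: [-0.8, 0.4, -0.3]
grip_width: 0.421
```

Run:
```python
from h import *
o=tool()
c=cam("wrist"); cv2.imwrite("pics/w7.png",c["pixels"])
W=cloud(c); z=W[...,2]
C=np.array([.5162,-.1875])
a=np.radians(-4.7);u=np.array([np.cos(a),np.sin(a)]); v=np.array([-u[1],u[0]])
d=W[...,:2]-C; X=d@u; Y=d@v
def ext(m,n): print(n,m.sum(),"X",np.round(np.percentile(X[m],[1,99])*1000,1),"Y",np.round(np.percentile(Y[m],[1,99])*1000,1),"z",np.round(np.median(z[m]),4))
ext((z>.05)&(z<.066)&(X>-.08)&(X<-.02)&(abs(Y)<.03),"bar")
t=o["position"][:2]-C; print("tcp",t@u,t@v)
```

```text
t 9.75 tcp [ 0.4722 -0.1837  0.1009] jaw yaw -4.75 tooly [ 0.001 -0.    -1.   ] j [ 0.75  0.23 -0.52  1.9   0.13  1.04  0.09] F [-0.8   0.42 -0.29] w 0.421
bar 1174 X [-49.7 -42.2] Y [-14.9  16.8] z 0.0626
tcp -0.04417834043452177 0.0001388861540807243
```

View pics/w7.png

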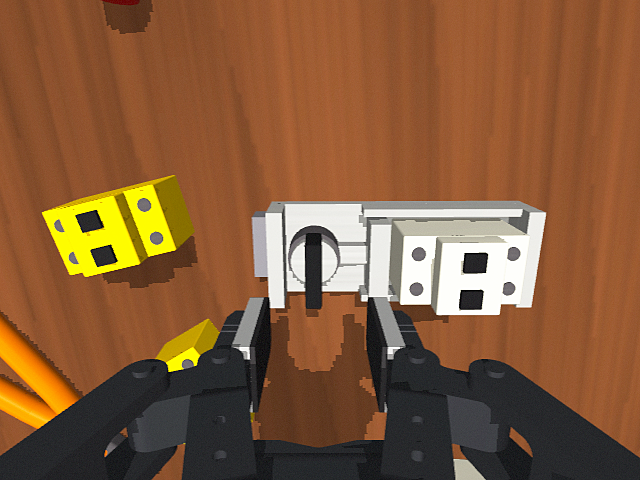

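The bar at u≈313 is about 2 mm left of the finger centre at 319. Shift x by -1.5 mm and descend onto it.

Call:
{"name": "arm_command", "arguments": {"commands": [[[-0.15,0,-1,0,0,0],[-0.15,0,-2.5,0,0,0],[-0.15,0,-4,0,0,0],[-0.15,0,-5,0,0,0],[-0.15,0,-5.6,0,0,0],[-0.15,0,-5.6,0,0,0],[-0.15,0,-5.6,0,0,0],[-0.15,0,-5.6,0,0,0]]]}}

```text
clock: 10.6
position: [0.4707, -0.1838, 0.0449]
ee_rot: [0.479, -0.52, 0.52, -0.479]
ft_force: [-0.1, 0.4, 0.2]
grip_width: 0.419
```

Run:
```python
from h import *
o=tool()
c=cam("wrist"); cv2.imwrite("pics/w8.png",c["pixels"])
```

```text
t 10.6 tcp [ 0.4707 -0.1838  0.0449] jaw yaw -4.69 tooly [ 0.001 -0.    -1.   ] j [ 0.73  0.31 -0.51  1.95  0.19  0.93  0.05] F [-0.14  0.42  0.2 ] w 0.419
```

View pics/w8.png

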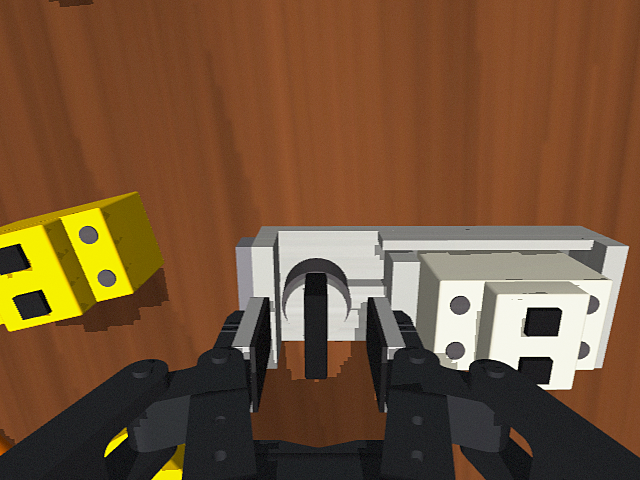

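The bar (316,325) is centred between the pads. Close, then see the force.

Call:
{"name": "arm_command", "arguments": {"commands": [[[0,0,0,0,0,0],[0,0,0,0,0,0],[0,0,0,0,0,0],[0,0,0,0,0,0],[0,0,0,0,0,0],[0,0,0,0,0,-2],[0,0,0,0,0,-5],[0,0,0,0,0,-9],[0,0,0,0,0,-15],[0,0,0,0,0,-15]]], "claw": 0.4, "newtons": 40}}

```text
clock: 11.65
position: [0.4699, -0.1837, 0.0447]
ee_rot: [-0.406, 0.579, -0.579, 0.406]
ft_force: [-4.3, 1.1, 5.8]
grip_width: 0.081
```

Run:
```python
from h import *
o=tool(); print(o["torque"])
```

```text
t 11.65 tcp [ 0.4699 -0.1837  0.0447] jaw yaw -19.91 tooly [-0.001 -0.    -1.   ] j [ 0.7   0.3  -0.46  1.95  0.17  0.92 -0.2 ] F [-4.34  1.07  5.84] w 0.081
[ 0.09079094  0.78869215 -0.04673254]
```

Turning smoothly with low forces. Continue to the end.

Call:
{"name": "arm_command", "arguments": {"commands": [[[0,0,0,0,0,-7],[0,0,0,0,0,-14],[0,0,0,0,0,-21],[0,0,0,0,0,-28],[0,0,0,0,0,-35],[0,0,0,0,0,-42],[0,0,0,0,0,-49],[0,0,0,0,0,-56],[0,0,0,0,0,-63],[0,0,0,0,0,-69],[0,0,0,0,0,-73],[0,0,0,0,0,-75],[0,0,0,0,0,-76],[0,0,0,0,0,-76],[0,0,0,0,0,-76]]]}}

```text
clock: 13.15
position: [0.4697, -0.1829, 0.0447]
ee_rot: [0.034, 0.706, -0.706, -0.035]
ft_force: [-5.8, 4.1, 8.9]
grip_width: 0.083
```

Run:
```python
from h import *
o=tool(); print(o["torque"])
c=cam("wrist"); cv2.imwrite("pics/w9.png",c["pixels"])
```

```text
t 13.15 tcp [ 0.4697 -0.1829  0.0447] jaw yaw -95.64 tooly [-0.002  0.001 -1.   ] j [ 0.52  0.28 -0.27  1.96  0.09  0.91 -1.46] F [-5.84  4.08  8.91] w 0.083
[0.80358014 1.22534726 0.27468395]
```

View pics/w9.png

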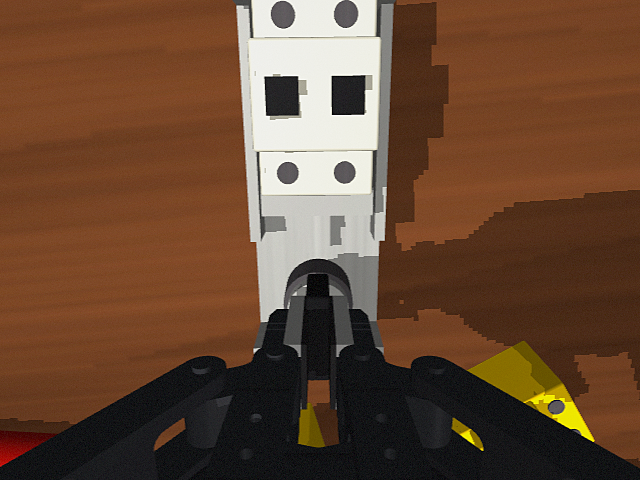

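The bar is now lengthwise and the end-stop torque is felt (0.27 N m). Release, rise, and measure.

Call:
{"name": "arm_command", "arguments": {"commands": [[[0,0,0,0,0,0],[0,0,0,0,0,0],[0,0,0,0,0,0],[0,0,2,0,0,0.5],[0,0,6,0,0,1],[0,0,9,0,0,1],[0,0,10,0,0,1],[0,0,10,0,0,1],[0,0,10,0,0,1]]], "claw": 4}}

```text
clock: 14.1
position: [0.4698, -0.1836, 0.1433]
ee_rot: [0.029, 0.707, -0.706, -0.029]
ft_force: [0.3, -0.1, -0.2]
grip_width: 0.468
```

```bash
cat >> h.py <<'E'
def measure(c,C,deg):
    W=cloud(c); z=W[...,2]; C=np.array(C)
    a=np.radians(deg);u=np.array([np.cos(a),np.sin(a)]); v=np.array([-u[1],u[0]])
    d=W[...,:2]-C; X=d@u; Y=d@v
    def ext(m,n): 
        if m.sum()<20: print(n,"none"); return
        print(n,m.sum(),"X",np.round(np.percentile(X[m],[1,99])*1000,1),"Y",np.round(np.percentile(Y[m],[1,99])*1000,1),"z",np.round(np.median(z[m]),4))
    ext((z>.036)&(z<.045)&(X>.0585)&(X<.085)&(abs(Y)<.04),"stop")
    nose=(z>.06)&(z<.075)&(X>-.005)&(X<.08)&(abs(Y)<.03); ext(nose,"nose"); rect(W,nose,"nose")
    ext((z>.05)&(z<.057)&(X>-.01)&(X<.08)&(abs(Y)<.03),"body")
    b=(z>.056)&(z<.066)&(X>-.08)&(X<-.02)&(abs(Y)<.03); ext(b,"bar"); rect(W,b,"bar")
    ext((z>.036)&(z<.045)&(X>-.08)&(X<-.055)&(abs(Y)<.04),"rear")
    ext((z>.028)&(z<.036)&(X>-.03)&(X<.06)&(abs(Y)<.035)&(abs(Y)>.02),"walls")
E
python3 - <<'E'
from h import *
o=tool()
c=cam("wrist"); cv2.imwrite("pics/w10.png",c["pixels"])
measure(c,[.5162,-.1875],-4.7)
E
```

```text
t 14.1 tcp [ 0.4698 -0.1836  0.1433] jaw yaw -94.7 tooly [-0.001  0.    -1.   ] j [ 0.54  0.16 -0.28  1.87  0.05  1.12 -1.41] F [ 0.34 -0.08 -0.22] w 0.468
stop 1323 X [62.4 70.6] Y [-25.8  25.5] z 0.0406
nose 4432 X [18.  47.1] Y [-17.6  17.6] z 0.0663
nose 4432 [ 548.8 -190.2] [36.1 29.8] 84.9 z [0.0651 0.0663 0.069 ]
body 3842 X [ 3.1 62.2] Y [-17.6  17.5] z 0.0548
bar 806 X [-60.6 -29.4] Y [-3.6  4.4] z 0.0625
bar 806 [ 471.2 -183.3] [ 8.  32.3] 85.5 z [0.061  0.0625 0.0636]
rear 1000 X [-69.6 -60.8] Y [-25.2  26.2] z 0.0405
walls 2103 X [-18.6  59.3] Y [-26.   25.9] z 0.0326
```

View pics/w10.png

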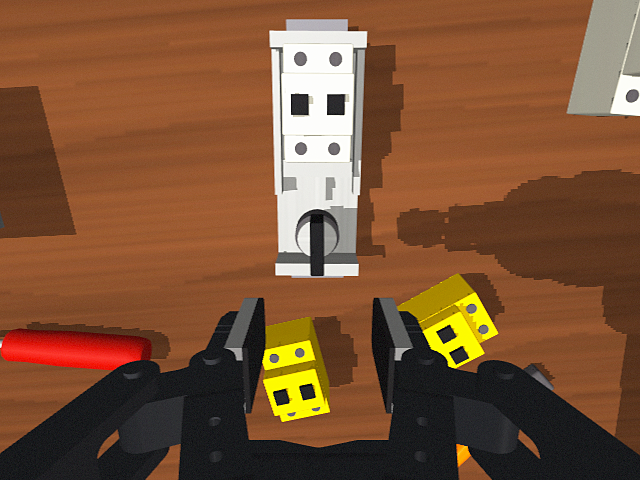

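The relay is clamped at X=32.6 against the stop, and the bar is parallel to the carrier (cam home). Now grasp the carrier by its side walls at X=10.

Call:
{"name": "arm_command", "arguments": {"commands": [[[3,-0.2,0,0,0,0],[5.7,-0.5,0,0,0,0],[5.7,-0.5,0,0,0,0],[5.7,-0.5,-3,0,0,0],[5.7,-0.5,-6,0,0,0],[5.7,-0.5,-9,0,0,0],[5.7,-0.5,-11,0,0,0],[5.7,-0.5,-12.5,0,0,0],[5.7,-0.5,-13,0,0,0],[5.7,-0.5,-13,0,0,0],[5.7,-0.5,-13,0,0,0],[5.7,-0.5,-13,0,0,0]]], "claw": 7.5}}

```text
clock: 15.35
position: [0.528, -0.1889, 0.0154]
ee_rot: [-0.03, -0.706, 0.707, 0.028]
ft_force: [0.6, -0.3, 0.2]
grip_width: 0.881
```

Run:
```python
from h import *
o=tool()
c=cam("wrist"); cv2.imwrite("pics/w11.png",c["pixels"])
```

```text
t 15.35 tcp [ 0.528  -0.1889  0.0154] jaw yaw -94.69 tooly [ 0.002 -0.001 -1.   ] j [ 0.48  0.43 -0.26  1.83  0.14  0.9  -1.5 ] F [ 0.62 -0.27  0.17] w 0.881
```

View pics/w11.png

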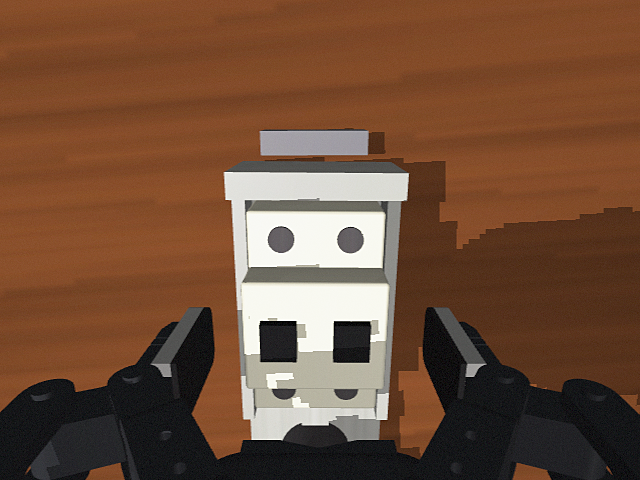

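Call:
{"name": "arm_command", "arguments": {"commands": [[[0,0,-0.2,0,0,0],[0,0,-0.3,0,0,0],[0,0,-0.3,0,0,0],[0,0,-0.3,0,0,0],[0,0,-0.3,0,0,0],[0,0,-0.3,0,0,0],[0,0,-0.3,0,0,0],[0,0,-0.3,0,0,0],[0,0,-0.3,0,0,0]]], "claw": 4.2, "newtons": 70}}

```text
clock: 16.3
position: [0.5277, -0.1885, 0.0122]
ee_rot: [-0.029, -0.706, 0.707, 0.029]
ft_force: [-2.7, 1.5, 8.7]
grip_width: 0.587
```

Run:
```python
from h import *
o=tool()
c=cam("wrist"); cv2.imwrite("pics/w12.png",c["pixels"])
```

```text
t 16.3 tcp [ 0.5277 -0.1885  0.0122] jaw yaw -94.69 tooly [ 0.001 -0.    -1.   ] j [ 0.48  0.43 -0.26  1.84  0.14  0.89 -1.5 ] F [-2.74  1.45  8.74] w 0.587
```

View pics/w12.png

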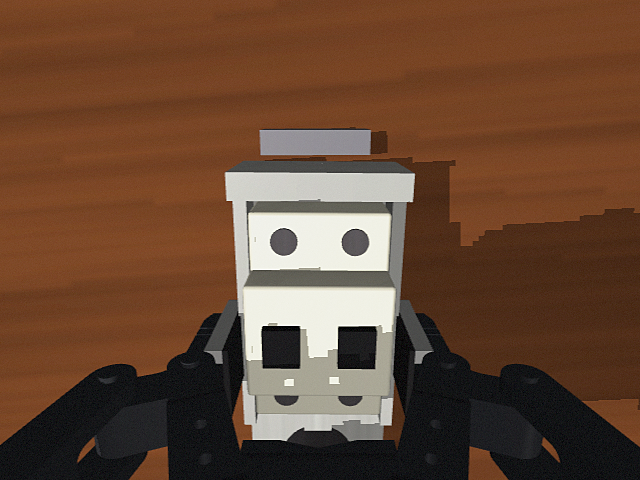

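Gripped (opening about 51 mm). Lift and check that it stays level.

Call:
{"name": "arm_command", "arguments": {"commands": [[[0,0,1,0,0,0],[0,0,2.5,0,0,0],[0,0,4.5,0,0,0],[0,0,7,0,0,0],[0,0,9,0,0,0],[0,0,10,0,0,0],[0,0,10,0,0,0],[0,0,10,0,0,0]]]}}

```text
clock: 17.15
position: [0.5267, -0.1886, 0.1106]
ee_rot: [0.029, 0.707, -0.706, -0.029]
ft_force: [0.7, -0.6, -7.9]
grip_width: 0.588
```

Run:
```python
from h import *
o=tool()
c=cam("wrist"); cv2.imwrite("pics/w13.png",c["pixels"])
W=cloud(c); z=W[...,2]
for v in (165,185): print(v,np.nanmedian(W[v-2:v+3,300:340,:],axis=(0,1)))
c=cam("scene"); cv2.imwrite("pics/s13.png",cv2.resize(c["pixels"][120:360,200:440],None,fx=2.5,fy=2.5))
```

```text
t 17.15 tcp [ 0.5267 -0.1886  0.1106] jaw yaw -94.69 tooly [-0.001  0.    -1.   ] j [ 0.5   0.31 -0.28  1.77  0.09  1.08 -1.46] F [ 0.72 -0.59 -7.92] w 0.588
165 [ 0.58553297 -0.1941886   0.12171692]
185 [ 0.58207332 -0.19370601  0.13885131]
```

View pics/w13.png

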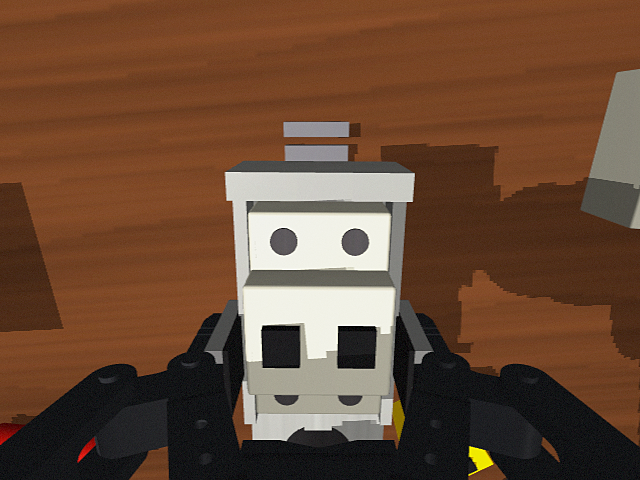

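View pics/s13.png

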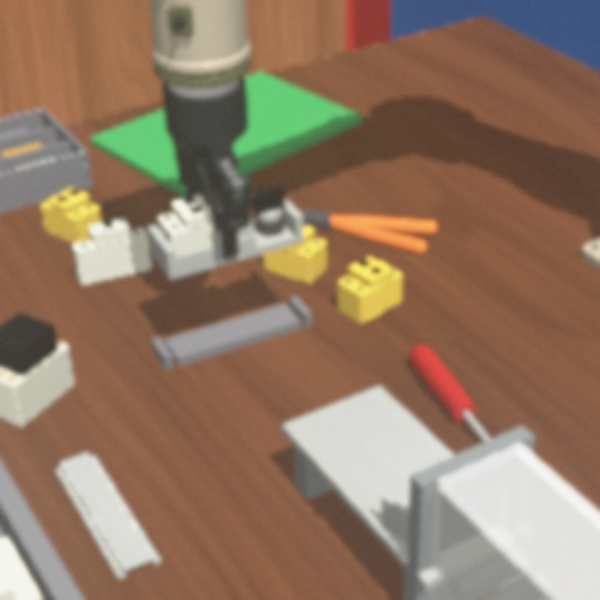

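The carrier hangs level with its underside about 109 mm up. Now carry it to the ledge, turning +94.7°, and hover there to measure the port.

Call:
{"name": "arm_command", "arguments": {"commands": [[[0,1,1,0,0,4],[0,3,2,0,0,11],[0,6,3,0,0,18],[0.1,9,4,0,0,25],[0.2,12,4,0,0,32],[0.3,15,4,0,0,39],[0.4,18,4,0,0,46],[0.4,21,4,0,0,53],[0.4,24,4,0,0,60],[0.4,26,4,0,0,67],[0.4,27.5,4,0,0,74],[0.4,28.5,4,0,0,81],[0.4,28.5,4,0,0,88],[0.4,28.5,4,0,0,93],[0.4,28.5,4,0,0,94.7],[0.4,28.5,4,0,0,94.7],[0.4,28.5,4,0,0,94.7],[0.4,28.5,4,0,0,94.7]]]}}

```text
clock: 19.05
position: [0.5312, 0.0963, 0.1512]
ee_rot: [-0.5, 0.5, -0.5, 0.5]
ft_force: [0.1, 0.4, -7.4]
grip_width: 0.592
```

Run:
```python
from h import *
o=tool()
c=cam("wrist"); cv2.imwrite("pics/w14.png",c["pixels"])
W=cloud(c); z=W[...,2]
def e(m,n): print(n,m.sum(),"x",np.round(np.percentile(W[m][:,0],[1,50,99]),4),"y",np.round(np.percentile(W[m][:,1],[1,50,99]),4),"z",np.round(np.median(z[m]),4))
U=np.zeros(z.shape,bool); U[:165]=1
e(U&(z>.055)&(z<.072),"ledge"); e(U&(z>.08)&(z<.1),"cheeks"); e(U&(z>.135)&(z<.165),"frame")
q=rect(W,U&(z>.14)&(z<.16)&(W[...,1]>.19)&(W[...,1]<.25),"frame")
for v in (165,185): print(v,np.nanmedian(W[v-2:v+3,300:340,:],axis=(0,1)))
c=cam("top"); cv2.imwrite("pics/t14.png",cv2.resize(c["pixels"][150:300,40:340],None,fx=2.6,fy=2.6))
W=cloud(c); z=W[...,2]
e((z>.058)&(z<.071)&(W[...,1]<.19)&(W[...,1]>-.02)&(abs(W[...,0]-.53)<.07),"ledge top")
```

```text
t 19.05 tcp [0.5312 0.0963 0.1512] jaw yaw -0.07 tooly [-0.  0. -1.] j [ 0.31  0.27 -0.66  1.76  0.18  1.17 -0.4 ] F [ 0.05  0.44 -7.44] w 0.592
ledge 24185 x [0.4833 0.5324 0.5812] y [0.146  0.1801 0.2145] z 0.0657
cheeks 5696 x [0.4849 0.5323 0.5802] y [0.1707 0.2071 0.2153] z 0.0943
frame 638 x [0.5068 0.5319 0.5577] y [0.1542 0.1545 0.1548] z 0.1559Traceback (most recent call last):
  File "<stdin>", line 8, in <module>
  File "h.py", line 23, in rect
    q=cv2.minAreaRect((P[:,:2]*1000).astype(np.float32)); print(name,len(P),np.round(q[0],1),np.round(q[1],1),round(q[2],1),"z",np.round(np.percentile(P[:,2],[5,50,95]),4)); return q
                                                                                                                                         ~~~~~~~~~~~~~^^^^^^^^^^^^^^^^^^
    return _quantile_unchecked(
        a, q, axis, out, overwrite_input, method, keepdims, weights)
    return _ureduce(a,
                    func=_quantile_ureduce_func,
    ...<5 lines>...
                    overwrite_input=overwrite_input,
                    method=method)
    r = func(a, **kwargs)
    result = _quantile(arr,
                       quantiles=q,
    ...<2 lines>...
                       out=out,
                       weights=wgt)
    slices_having_nans = np.isnan(arr[-1, ...])
                                  ~~~^^^^^^^^^
IndexError: index -1 is out of bounds for axis 0 with size 0
```

View pics/w14.png

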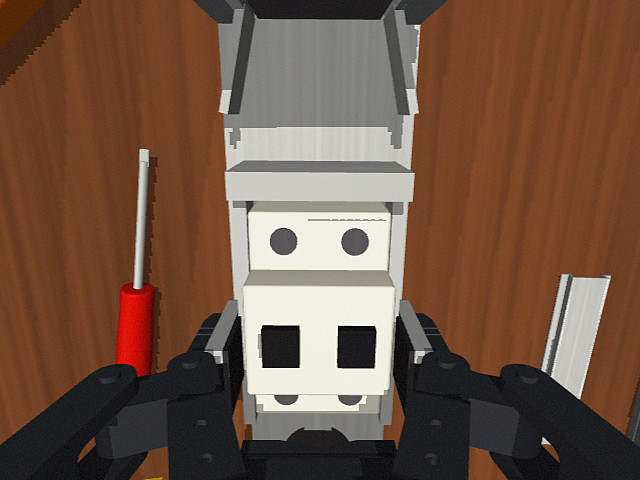

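The view is aligned: carrier centred on the ledge, cheeks ahead starting at y≈0.17, port plane about y=0.211. I move +2 cm in y and lower onto the ledge.

Call:
{"name": "arm_command", "arguments": {"commands": [[[0,1,-1,0,0,0],[0,2,-3,0,0,0],[0,2,-5,0,0,0],[0,2,-6.5,0,0,0],[0,2,-7.4,0,0,0],[0,2,-7.9,0,0,0],[0,2,-8.1,0,0,0],[0,2,-8.2,0,0,0],[0,2,-8.2,0,0,0],[0,2,-8.2,0,0,0]]]}}

```text
clock: 20.1
position: [0.5317, 0.1163, 0.0699]
ee_rot: [-0.5, 0.5, -0.5, 0.5]
ft_force: [0.1, -0.6, -7.3]
grip_width: 0.587
```

Run:
```python
from h import *
o=tool()
c=cam("scene"); cv2.imwrite("pics/s15.png",cv2.resize(c["pixels"][200:400,270:510],None,fx=3,fy=3))
```

```text
t 20.1 tcp [0.5317 0.1163 0.0699] jaw yaw 0.0 tooly [ 0.001  0.    -1.   ] j [ 0.25  0.38 -0.65  1.83  0.27  1.02 -0.5 ] F [ 0.12 -0.55 -7.25] w 0.587
```

View pics/s15.png

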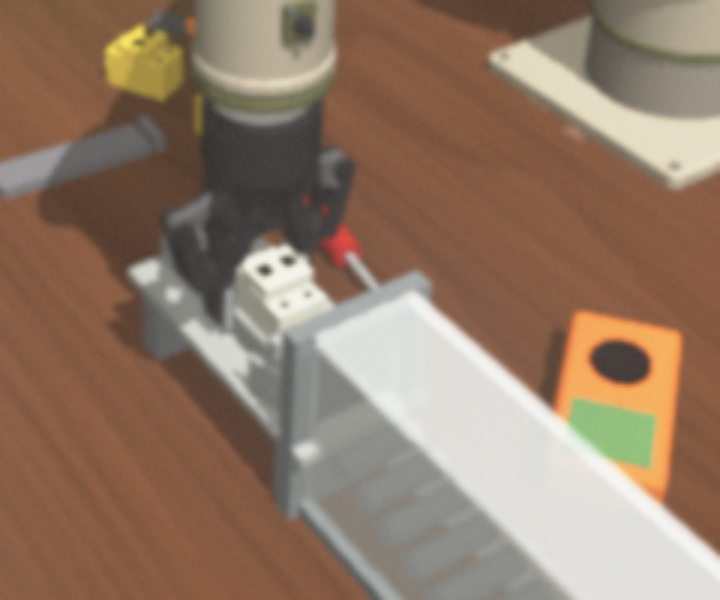

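Still hanging just above the ledge. Lower further in small steps.

Call:
{"name": "arm_command", "arguments": {"commands": [[[0,0,-0.1,0,0,0],[0,0,-0.2,0,0,0],[0,0,-0.3,0,0,0],[0,0,-0.3,0,0,0],[0,0,-0.3,0,0,0]]]}}

```text
clock: 20.65
position: [0.5314, 0.1162, 0.0673]
ee_rot: [0.5, -0.5, 0.5, -0.5]
ft_force: [-4.8, -1.5, 5.4]
grip_width: 0.588
```

It's standing on the ledge (force sign reversed). Open, rise, and back off.

Call:
{"name": "arm_command", "arguments": {"commands": [[[0,0,0,0,0,0],[0,0,0,0,0,0],[0,0,0,0,0,0],[0,0,0,0,0,0],[0,0,1,0,0,0],[0,0,3,0,0,0],[0,0,6,0,0,0],[0,-1,10,0,0,0],[0,-5,11,0,0,0],[0,-9,11,0,0,0],[0,-13,11,0,0,0],[0,-14,11,0,0,0],[0,-14,11,0,0,0],[0,-14,11,0,0,0]]], "claw": 6.6}}

```text
clock: 22.05
position: [0.5314, -0.0222, 0.1768]
ee_rot: [-0.5, 0.5, -0.5, 0.501]
ft_force: [0.3, 0.5, -0.3]
grip_width: 0.772
```

```bash
cat > m2.py <<'E'
from h import *
def carr(c,yo=.106,xo=.5315):
    W=cloud(c); z=W[...,2]; X=W[...,1]-yo; Y=-(W[...,0]-xo)
    def ext(m,n):
        if m.sum()<20: print(n,"none"); return
        print(n,m.sum(),"X",np.round(np.percentile(X[m],[1,99])*1000,1),"Y",np.round(np.percentile(Y[m],[1,99])*1000,1),"z",np.round(np.median(z[m]),4))
    ext((z>.091)&(z<.1)&(X>.0585)&(X<.075)&(abs(Y)<.03),"stop")
    ext((z>.115)&(z<.13)&(X>-.005)&(X<.08)&(abs(Y)<.03),"nose")
    b=(z>.111)&(z<.121)&(X>-.08)&(X<-.02)&(abs(Y)<.03); ext(b,"bar")
    if b.sum()>20: rect(W,b,"bar")
    m=(z>.091)&(z<.1)&(X>-.08)&(X<-.055)&(abs(Y)<.04); ext(m,"rear")
    if m.sum()>20: rect(W,m,"rear")
    ext((z>.083)&(z<.091)&(X>-.03)&(X<.06)&(abs(Y)<.035)&(abs(Y)>.02),"walls")
    m=(z>.06)&(z<.07)&(X<.08)&(abs(Y)<.06); print("ledge y min",np.percentile(W[m][:,1],.5))
E
python3 - <<'E'
from m2 import *
o=tool()
c=cam("wrist"); cv2.imwrite("pics/w16.png",c["pixels"]); carr(c)
c=cam("top"); cv2.imwrite("pics/t16.png",cv2.resize(c["pixels"][150:300,40:340],None,fx=2.6,fy=2.6)); carr(c)
E
```

```text
t 22.05 tcp [ 0.5314 -0.0222  0.1768] jaw yaw 0.09 tooly [ 0.001  0.001 -1.   ] j [ 0.49  0.22 -0.6   1.75  0.13  1.21 -0.14] F [ 0.3   0.55 -0.28] w 0.772
stop none
nose none
bar 1267 X [-63.1 -31.9] Y [-4.1  3.8] z 0.1176
bar 1267 [531.6  58.6] [ 7.8 31.6] 0.4 z [0.1165 0.1176 0.1187]
rear 1649 X [-71.2 -55.1] Y [-25.5  25.3] z 0.0957
rear 1649 [531.6  42.8] [16.5 52.1] 89.6 z [0.0945 0.0957 0.0968]
walls 845 X [-21.6  -0.5] Y [-26.3  25.4] z 0.0876
ledge y min 0.026785214077726185
stop 51 X [59.2 65.3] Y [-26.4  26. ] z 0.0947
nose 200 X [12.3 42.4] Y [-17.8  17.5] z 0.1202
bar none
rear none
walls 113 X [-23.4  56.6] Y [-26.   26.6] z 0.0863
ledge y min -0.37666451821148056
```

View pics/w16.png

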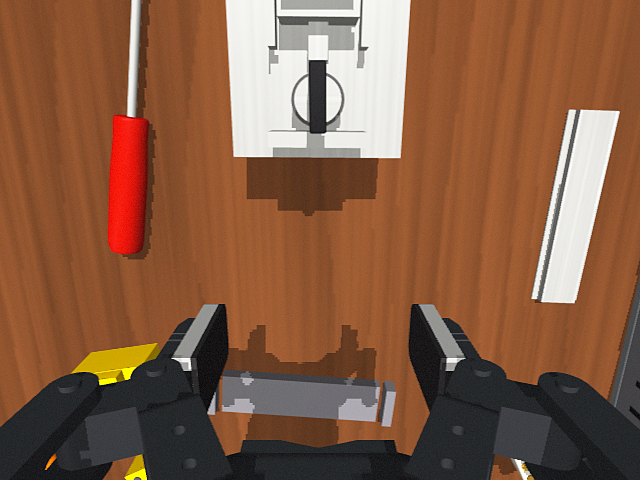

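View pics/t16.png

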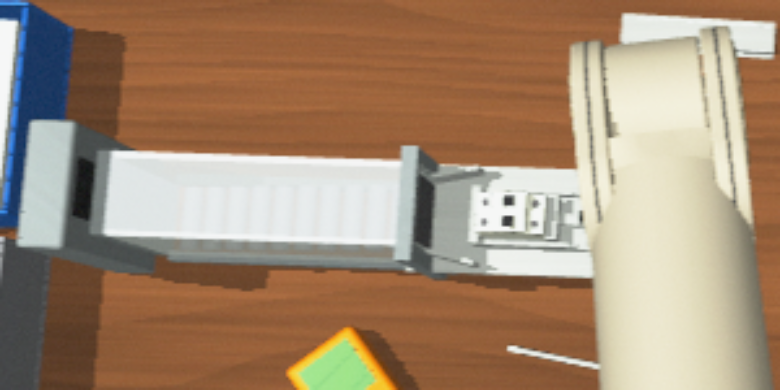

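The carrier stands released and square on the ledge (rear at y≈0.035, origin about 0.106 m before the port). The cam bar is lengthwise and the flap is shut. Now close the fingers and come down behind the rear wall.

Call:
{"name": "arm_command", "arguments": {"commands": [[[0,0,-1,0,0,0],[0,0,-3,0,0,0],[0,0,-6,0,0,0],[0,0,-8,0,0,0],[0,0,-9.2,0,0,0],[0,0,-9.2,0,0,0],[0,0,-9.2,0,0,0],[0,2,-9.2,0,0,0],[0,3.5,-9.2,0,0,0],[0,3.5,-9.2,0,0,0]]], "claw": 0}}

```text
clock: 23.15
position: [0.5321, 0.0138, 0.0857]
ee_rot: [-0.5, 0.499, -0.5, 0.502]
ft_force: [-0.4, 0.2, 0.3]
grip_width: -0.002
```

Run:
```python
from m2 import *
o=tool()
c=cam("wrist"); cv2.imwrite("pics/w17.png",c["pixels"]); carr(c)
```

```text
t 23.15 tcp [0.5321 0.0138 0.0857] jaw yaw 0.19 tooly [ 0.002  0.001 -1.   ] j [ 0.41  0.32 -0.6   1.85  0.21  1.03 -0.27] F [-0.43  0.19  0.32] w -0.002
stop none
nose none
bar 3237 X [-62.6 -31.4] Y [-4.   3.7] z 0.1176
bar 3237 [531.5  58.8] [ 7.9 32. ] 0.7 z [0.1164 0.1176 0.1186]
rear 3468 X [-71.4 -55.5] Y [-25.6  25.5] z 0.0956
rear 3468 [531.6  42.6] [16.8 52.3] 89.7 z [0.0926 0.0956 0.0966]
walls 3674 X [-21.   14.1] Y [-26.4  25.5] z 0.0875
ledge y min 0.02729243999606088
```

View pics/w17.png

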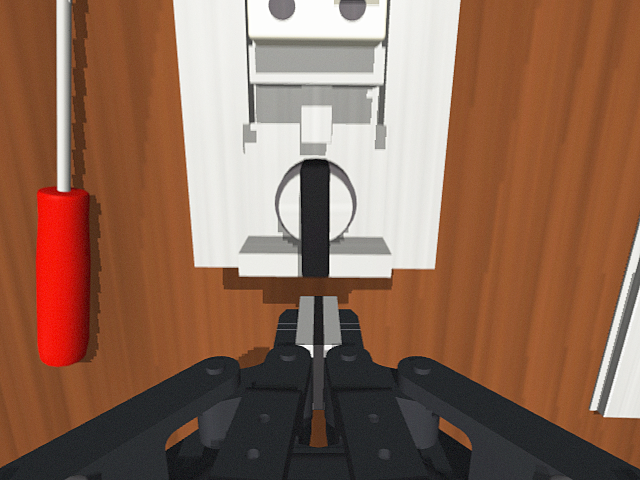

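Fingers are closed and centred on the rear wall (320,265). Start pushing.

Call:
{"name": "arm_command", "arguments": {"commands": [[[0,0.6,0,0,0,0],[0,1.2,0,0,0,0],[0,2.2,0,0,0,0],[0,3.4,0,0,0,0],[0,4.6,0,0,0,0],[0,5.8,0,0,0,0],[0,7,0,0,0,0],[0,7.5,0,0,0,0],[0,7.5,0,0,0,0]]]}}

```text
clock: 24.1
position: [0.5315, 0.0865, 0.0845]
ee_rot: [-0.5, 0.5, -0.5, 0.5]
ft_force: [0.4, -0.6, 1.3]
grip_width: -0.002
```

Run:
```python
from m2 import *
o=tool()
c=cam("wrist"); cv2.imwrite("pics/w18.png",c["pixels"]); carr(c,yo=o["position"][1]+.011+.07)
print(o["position"][1]+.081)
```

```text
t 24.1 tcp [0.5315 0.0865 0.0845] jaw yaw 0.03 tooly [ 0. -0. -1.] j [ 0.3   0.35 -0.63  1.83  0.23  1.04 -0.42] F [ 0.36 -0.62  1.27] w -0.002
stop none
nose 1487 X [16.4 17.6] Y [-17.5  16.9] z 0.1196
bar 4238 X [-74.6 -30.2] Y [-13.   11.7] z 0.1175
bar 4238 [532.1 115. ] [27.3 45.2] 0.1 z [0.1123 0.1175 0.1189]
rear 3780 X [-74.6 -55.8] Y [-25.5  25.5] z 0.0956
rear 3780 [531.5 102.5] [52.  19.9] 0.0 z [0.0923 0.0956 0.0972]
walls 4530 X [-19.8  24.6] Y [-26.2  25.7] z 0.0876
ledge y min 0.05375628572769194
0.16750647354973705
```

View pics/w18.png

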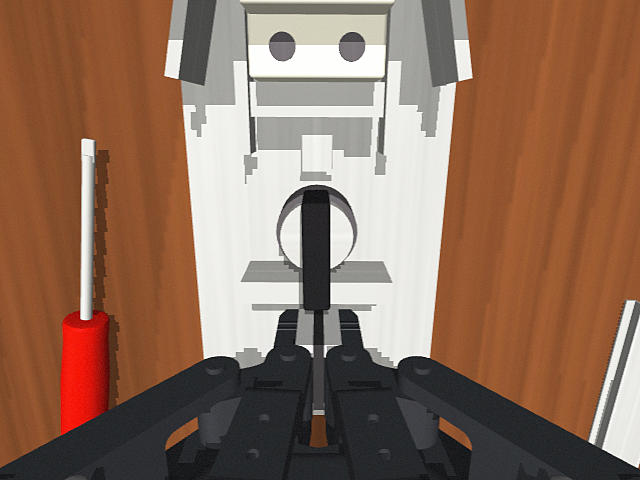

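It moves straight at near-zero force, with the front just reaching the flap. Push on through.

Call:
{"name": "arm_command", "arguments": {"commands": [[[0,1,0,0,0,0],[0,2.2,0,0,0,0],[0,3.4,0,0,0,0],[0,4.6,0.1,0,0,0],[0,5.8,0.1,0,0,0],[0,6.6,0.1,0,0,0],[0,7.2,0.1,0,0,0],[0,7.6,0.1,0,0,0],[0,7.6,0.1,0,0,0]]]}}

```text
clock: 25.05
position: [0.5311, 0.1633, 0.0853]
ee_rot: [-0.5, 0.5, -0.5, 0.5]
ft_force: [-0.5, -0.2, -0.9]
grip_width: 0.001
```

Run:
```python
from m2 import *
o=tool()
c=cam("wrist"); cv2.imwrite("pics/w19.png",c["pixels"]); carr(c,yo=o["position"][1]+.011+.07)
c=cam("scene"); cv2.imwrite("pics/s19.png",cv2.resize(c["pixels"][200:400,270:510],None,fx=3,fy=3))
```

```text
t 25.05 tcp [0.5311 0.1633 0.0853] jaw yaw 0.07 tooly [-0.     0.001 -1.   ] j [ 0.17  0.39 -0.65  1.78  0.27  1.06 -0.58] F [-0.46 -0.23 -0.94] w 0.001
stop none
nose none
bar 5272 X [-74.6 -49.8] Y [-25.6  25. ] z 0.1125
bar 5272 [531.7 181.8] [25.9 52.2] 89.3 z [0.1113 0.1125 0.1177]
rear 1255 X [-74.8 -55.1] Y [-39.8  39.9] z 0.0956
rear 1255 [531.5 179.2] [20.1 80. ] 90.0 z [0.0917 0.0956 0.0994]
walls none
ledge y min 0.08676203289753177
```

View pics/w19.png

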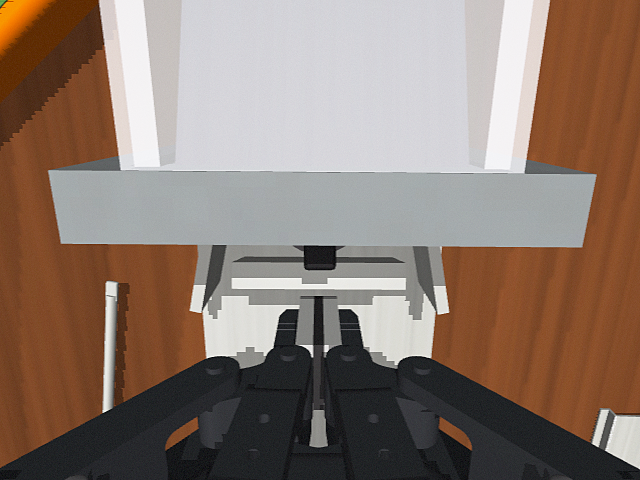

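View pics/s19.png

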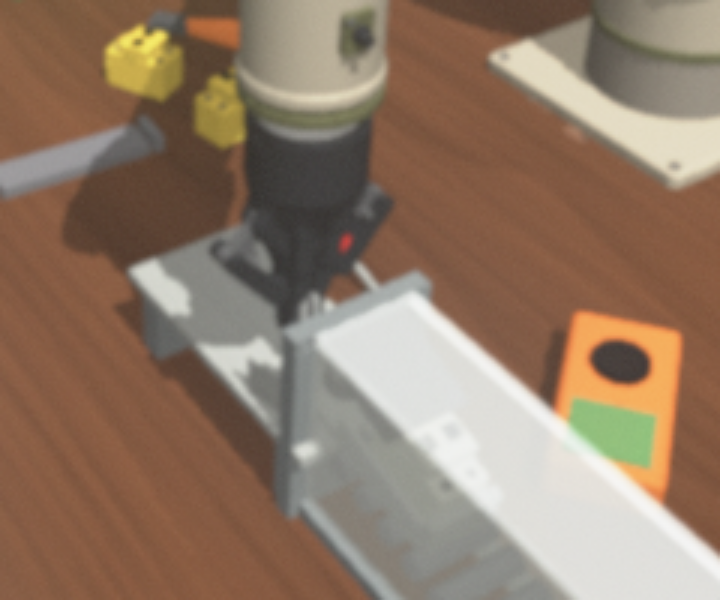

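The rear wall has risen from 0.095 to 0.1125, so the carrier is tipping onto the rollers. I hold half a second, then look.

Call:
{"name": "arm_command", "arguments": {"commands": [[[0,0.2,0,0,0,0],[0,0.3,0,0,0,0],[0,0.3,0,0,0,0],[0,0.3,0,0,0,0],[0,0.3,0,0,0,0]]]}}

```text
clock: 25.65
position: [0.5313, 0.1652, 0.0853]
ee_rot: [-0.5, 0.5, -0.5, 0.5]
ft_force: [0.5, 0.1, -0.4]
grip_width: -0.002
```

Run:
```python
from m2 import *
o=tool()
c=cam("wrist"); cv2.imwrite("pics/w20.png",c["pixels"])
c=cam("scene"); cv2.imwrite("pics/s20.png",cv2.resize(c["pixels"][200:480,270:590],None,fx=2.4,fy=2.1))
```

```text
t 25.65 tcp [0.5313 0.1652 0.0853] jaw yaw 0.01 tooly [ 0. -0. -1.] j [ 0.17  0.39 -0.65  1.78  0.27  1.06 -0.58] F [ 0.5   0.15 -0.43] w -0.002
```

View pics/w20.png

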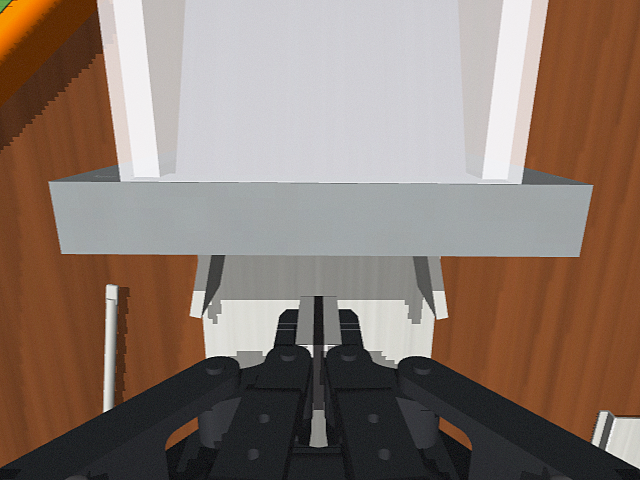

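View pics/s20.png

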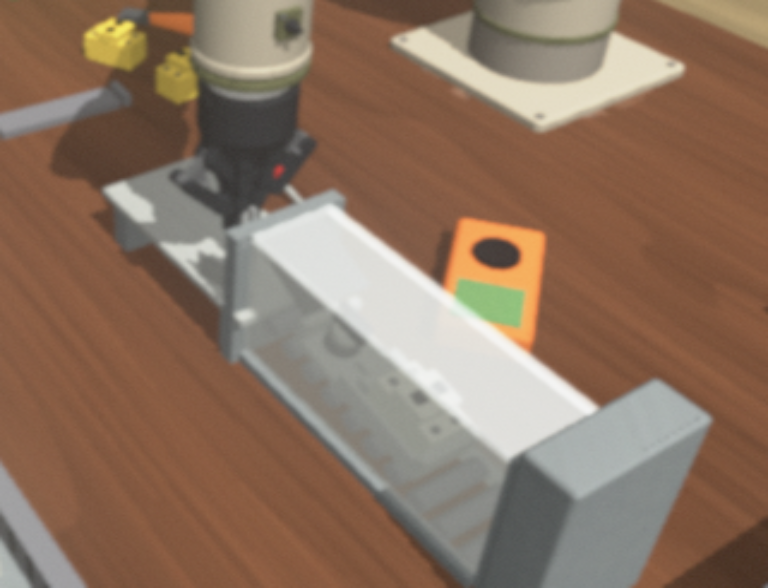

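The carrier has left the ledge and is rolling down the tunnel. Back the arm off and up.

Call:
{"name": "arm_command", "arguments": {"commands": [[[0,-1,0,0,0,0],[0,-4,1,0,0,0],[0,-7,4,0,0,0],[0,-10,8,0,0,0],[0,-14,11,0,0,0],[-2,-19,14,0,0,0],[-4,-24,14,0,0,0],[-6,-29,14,0,0,0],[-6,-32,14,0,0,0],[-6,-32,14,0,0,0],[-6,-32,14,0,0,0],[-6,-32,14,0,0,0],[-6,-32,14,0,0,0],[-6,-32,14,0,0,0],[-6,-32,14,0,0,0],[-6,-32,14,0,0,0],[-6,-32,14,0,0,0],[-6,-32,14,0,0,0],[-6,-32,14,0,0,0],[-6,-32,14,0,0,0]]]}}

```text
clock: 27.75
position: [0.4713, -0.1547, 0.2253]
ee_rot: [-0.5, 0.5, -0.5, 0.5]
ft_force: [-0.2, 0.2, 0.4]
grip_width: -0.0
```

```bash
cat > chk.py <<'E'
from m2 import *
import sys
n=sys.argv[1]
o=tool()
c=cam("scene"); cv2.imwrite(f"pics/s{n}.png",cv2.resize(c["pixels"][200:480,270:590],None,fx=2.4,fy=2.1)); full=c["pixels"]
c=cam("top"); cv2.imwrite(f"pics/t{n}.png",cv2.resize(c["pixels"][170:280,40:300],None,fx=3,fy=3))
W=cloud(c)
for th in ["flap","carrier","relay","breaker","contactor","screwdriver","rail_offcut","meter","cutters"]:
    for m in manip.masks_of("top",th)[:4]:
        P=W[m["mask"]]; P=P[~np.isnan(P[:,0])]
        if len(P): print(th,round(m["p"],2),np.round(m["bbox"]).tolist(),np.round(np.median(P,0),3))
E
python3 chk.py 21
```

```text
t 27.75 tcp [ 0.4713 -0.1547  0.2253] jaw yaw 0.01 tooly [ 0.  0. -1.] j [ 0.69  0.08 -0.48  1.78  0.04  1.29  0.2 ] F [-0.19  0.17  0.45] w -0.0
flap 0.65 [202.0, 218.0, 205.0, 249.0] [0.53  0.212 0.098]
relay 0.8 [403.0, 287.0, 421.0, 304.0] [ 0.397 -0.277  0.044]
relay 0.56 [469.0, 218.0, 503.0, 241.0] [ 0.569 -0.471  0.04 ]
breaker 0.65 [437.0, 211.0, 452.0, 245.0] [ 0.564 -0.365  0.045]
breaker 0.5 [367.0, 146.0, 395.0, 183.0] [ 0.716 -0.207  0.075]
breaker 0.38 [45.0, 195.0, 284.0, 256.0] [0.525 0.298 0.146]
contactor 0.78 [369.0, 144.0, 396.0, 183.0] [ 0.717 -0.207  0.071]
screwdriver 0.66 [236.0, 287.0, 316.0, 303.0] [0.394 0.009 0.021]
rail_offcut 0.62 [280.0, 155.0, 339.0, 173.0] [ 0.727 -0.022  0.006]
meter 0.66 [150.0, 277.0, 209.0, 341.0] [0.353 0.27  0.034]
cutters 0.92 [390.0, 318.0, 441.0, 374.0] [ 0.29  -0.289  0.014]
```

View pics/s21.png

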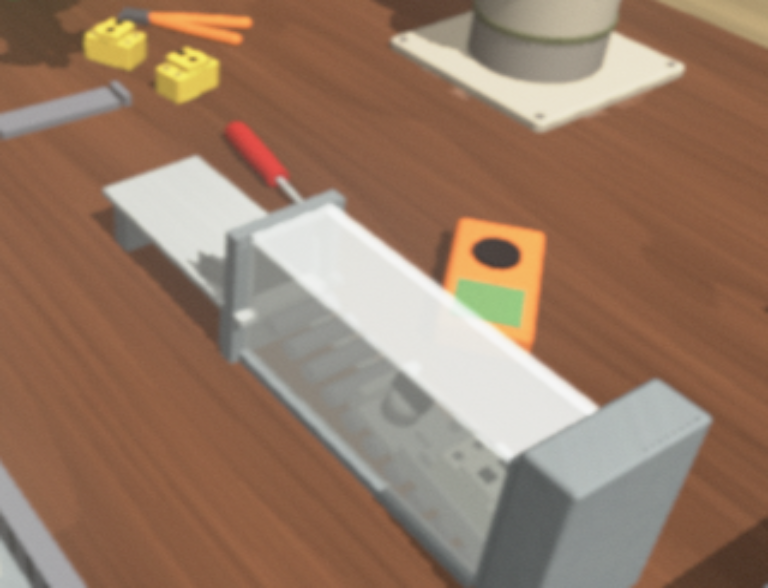

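View pics/t21.png

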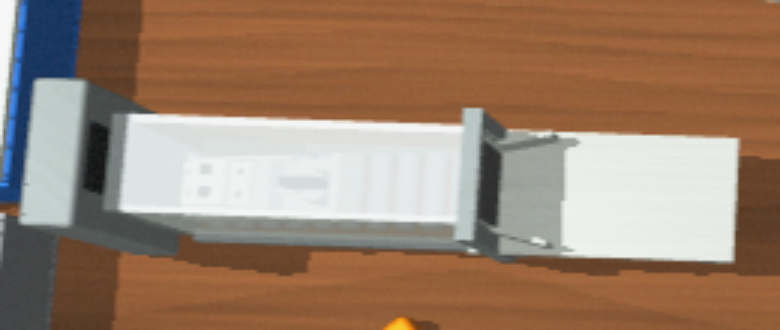

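The carrier lies near the far end and the flap looks shut. I wait a second, check it's at rest, compare the position against the projection, and check the bystanders (the cutters' box differs a little).

Call:
{"name": "arm_command", "arguments": {"commands": [[[-2,-6,0,0,0,0],[-2,-6,0,0,0,0],[-2,-6,0,0,0,0],[-2,-6,0,0,0,0],[-2,-6,0,0,0,0],[-2,-6,0,0,0,0],[-2,-6,0,0,0,0],[-2,-6,0,0,0,0],[-2,-6,0,0,0,0],[-2,-6,0,0,0,0]]]}}

```text
clock: 29.3
position: [0.4513, -0.2146, 0.2253]
ee_rot: [-0.5, 0.5, -0.5, 0.5]
ft_force: [-0.5, 0.3, -0.3]
grip_width: 0.001
```

```bash
python3 chk.py 22 | tail -3
python3 - <<'E'
from h import *
a=cv2.imread("pics/t21.png").astype(int);b=cv2.imread("pics/t22.png").astype(int); print("diff tunnel",np.abs(a-b)[90:230,120:470].mean(),np.abs(a-b)[90:230,120:470].max())
c=cam("top"); im=c["pixels"].copy(); old=cv2.imread("pics/top0.png")
d=np.abs(im.astype(int)-old).max(2)>60
cs=np.radians(14)
for ox in (.165,.19):
    def P(lx,lz): # carrier-local to world, tilted down 14
        zo=.065-np.tan(cs)*(ox-.035)
        return [.5315,.2115+ox+lx*np.cos(cs)+lz*np.sin(cs),zo-lx*np.sin(cs)+lz*np.cos(cs)]
    print(ox,"cam top",(proj(c,P(-.046,.052))-[40,170])*3,"nose ctr",(proj(c,P(.032,.056))-[40,170])*3,"stop",(proj(c,P(.07,.03))-[40,170])*3)
s=np.hstack([old[260:380,340:470],im[260:380,340:470]]); cv2.imwrite("pics/cut.png",cv2.resize(s,None,fx=3,fy=3))
E
```

```text
rail_offcut 0.79 [280.0, 154.0, 340.0, 173.0] [ 0.727 -0.023  0.006]
meter 0.76 [151.0, 278.0, 212.0, 339.0] [0.353 0.268 0.034]
cutters 0.43 [433.0, 321.0, 437.0, 331.0] [ 0.327 -0.347  0.013]
diff tunnel 0.7348163265306122 8
0.165 cam top [[321.98549446 179.56766404]] nose ctr [[231.1432439  179.79949459]] stop [[209.44261801 185.38737403]]
0.19 cam top [[292.70761575 179.91261818]] nose ctr [[202.63280592 180.139394  ]] stop [[181.75836161 185.69272637]]
```

View pics/t22.png

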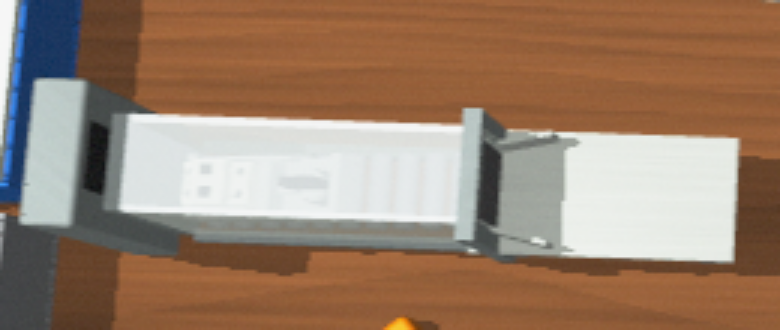

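View pics/cut.png

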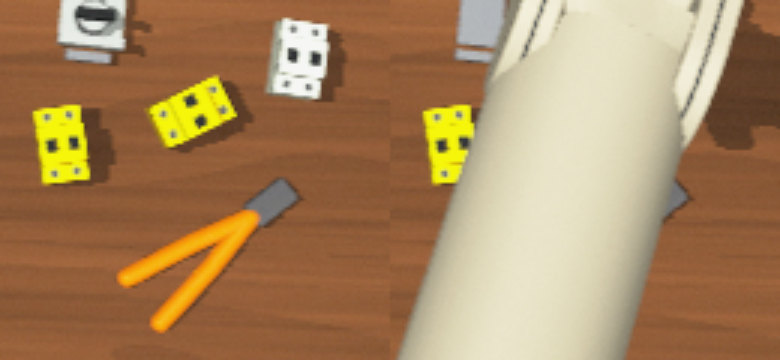

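Carrier at rest (no image change over 1.5 s). The cam bar is lengthwise at (303,183) and the relay nose at (204,180), which puts the origin about 0.18–0.19 m past the port. The flap edge reads y=0.212, its starting value, and the cutters are only hidden by the arm. Handing in.

Run:
```python
from h import *
print(manip.hand_in())
```

```text
the job is handed in; nothing more can be done
None
```

I ran the whole sequence in about 29 s of robot time and handed the job in. No verdict is reported. My last checks agree with the goal, within their limits below.

**What I did:**
- Put the relay in the open carrier and let go; it measured 27 mm ahead of the carrier's origin.
- Turned the cam fully clockwise; the relay then measured 32.6 mm ahead, clamped against the stop.
- Lifted the carrier by its side walls onto the infeed ledge and released it square, with the origin about 0.105 m before the port.
- Pushed it through the flap with closed fingers until it tipped and rolled down, then moved the arm clear.

**Last checks:**
- **Carrier:** it is at rest, with no change between pictures 1.5 s apart. Its origin is about 0.18–0.19 m past the port plane (needs over 0.165).
- **Cam and relay:** the cam bar is still lengthwise, and the relay is still upright in place as seen through the roof. I did not measure the relay's position again in the tunnel.
- **Flap:** it reads the same depth position as when shut at the start. I did not measure its angle directly.
- **Bystanders:** those clearly in view stayed within a few millimetres of where they started. The cutters were partly hidden by the arm at the end, but the visible tip had not moved.

**Where readings disagreed:**
- The two cameras put the port plane at y = 0.209 and 0.213; I used 0.211.
- The cam bar gives the carrier's final position as about 0.18 m and the relay as about 0.19 m. Both are within the limit.

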